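# Drive the seized spool out of a hydraulic valve body

### The job

The spool has seized in the hydraulic valve body that is clamped on a slope in the tilted vice: first stand the orange bowl on the bench under the lower outlet of the bore to catch it. Then take the long brass drift and push it down the bore from the upper mouth until the spool comes out and drops into the bowl, without touching the spool with the fingers or letting it fall on the bench. Draw the drift out again and lay it flat on the bench, and leave the spray can, the grease tin and the stubby drift where they are.

Things in the scene. Friction and masses are not known exactly. Their poses are not given: they have to be found in the camera images.
- valve_body: Aluminium block, 84 mm along its bore, 52 x 52 mm across, fixed in a tilted vice that faces another way each time. Origin: centre of the bore's upper mouth, 127 mm above the bench. +x runs down the middle of the bore, always 30 degrees below level; y is level; +z is the block's upward normal. Round through bore, 20.5 mm in diameter, 3 mm chamfer at both ends.
- outlet (a point): Centre of the bore's lower mouth, 84 mm down the bore, 85 mm above the bench (axes as the valve body). The block's lowest corner there is 62 mm above the bench. A spool pushed out slowly tips over the lip and drops into what stands below, its middle ending 5 to 60 mm beyond this point measured level in the push direction.
- spool_center (a point): Centre of the steel spool, a cylinder 44 mm long and 18 mm thick with two grooves; x is its long axis. At the start its upper end is 20 mm inside the bore mouth. A rubber seal in the middle of the bore grips it: about 10 to 20 N are needed until it has moved 25 mm, little after that.
- drift_long_grip (a point): Middle of the dark octagonal handle of the long brass drift (0.22 kg): 64 mm long, 24 mm across flats, an 8 mm steel head behind it; +x points to the tip. It lies on a flat of the handle, axis level and 12 mm above what it lies on: the black mat (top at 0) or, on the right, the bare bench 3 mm lower. It balances about 20 mm from here toward the tip.
- drift_long_tip (a point): Tip of the long brass drift, on its axis: the rod is 12 mm thick and stands 125 mm out of the handle, so the tip is 157 mm from the handle's middle.
- drift_short_grip (a point): Middle of the handle of the stubby drift, same handle and thickness but its rod is only 45 mm long, too short to drive the spool out. A bystander. The two drifts change places.
- drift_short_tip (a point): Tip of the stubby drift, 77 mm from its handle's middle.
- bowl_center (a point): Middle of the orange bowl (0.12 kg), on its axis, half-way up. 46 mm high; the wall leans out about 25 degrees, from 50 mm radius at the foot to 68 mm near the top; a 4 mm thick flange at the top lies between about 60 and 74 mm radius. Inner floor 4 mm up, 42 mm radius. It can be held by the rim, one finger inside and one outside.
- can_center (a point): Middle of an upright grey spray can, 53 mm in diameter and 170 mm tall. It stands close beyond the place where the bowl must go, so the bowl has to be brought round it. A bystander.
- pot_center (a point): Middle of a grease tin, 78 mm in diameter and 64 mm tall, beside the drifts. A bystander.
- vice_foot (a point): Middle of the vice's foot, on the bench; x is the push direction (level). The foot reaches 44 mm along x and 75 mm along y each way, 12 mm high; below the outlet the bench is free. In the valve body's frame the grey bed and jaws lie within x 2 to 62, y -77 to 73, z -40 to 18 mm, and the screw's cross bar at y -108, x 0 to 64 mm.

How it is judged:
By the outcome, as a careful person would: the job done as asked, in the order asked, and still so for the second after the job is handed in, with the robot touching nothing.
It also fails if it takes over 72 s, if anything falls off the work surface, if the arm or the gripper's body presses on something with over 40 N, if the wrist force passes 120 N, or if a joint passes its speed limit or range.

### The arm

A 6-joint arm with a two-finger parallel gripper is mounted at the origin on a cart in front of the work surface, level with it; the furniture and walls round the work are solid. World frame = base frame: x ahead of the robot, y to its left, z up, the work surface at z = 0. Lengths are in m, angles in rad, forces in N, time in s.
With the tool pointing down it reaches from about 0.425 to 0.95 m from the base axis. Payload 3.5 kg.
Tool frame: the origin (TCP) lies midway between the tips of the shut fingers; the grasp point (between the pads) lies 19 mm behind it; z points along the fingers, y is the line along which they close (so a half turn about z gives the same grasp; the last joint's range is limited). The gripper opens to 85 mm and grips with 20 to 120 N. Pads are 22 mm wide; open, the fingers measure 114 mm over their backs; the gripper's body (76 mm by 85 mm) begins 54 mm behind the grasp point. The pads swing forward as they close: fully open they stand 13 mm farther back than shut.
Start: joints at [1.194, 0.286, 1.577, -0, 1.279, -0.15], TCP at [0.152, 0.658, 0.231] pointing down, gripper open.
Joint ranges: [-2.77, 2.77], [-0.9, 2.22], [0.21, 2.48], [-1.53, 4.67], [0.24, 2.81], [-2.84, 2.84]. Speed limits (rad/s): [2.79, 2.79, 3.14, 3.14, 3.14, 3.14].

### API

Orientations are given as a unit quaternion [x, y, z, w].
In Python, from plant import * gives the robot as it stands.
- The arm moves only by the tool move_arm, never from a script. Its argument "moves" is a list of rows, each a list of 3 entries, a list of its own where there are three numbers: the opening, from 0 (shut) to 1 (fully open), then the shift along the tool's x, y, z in m, then the turn, a rotation vector about the tool's x, y, z in rad. A call has exactly 10 rows; each row shifts and turns the commanded pose from where the row before left it, along the tool's axes as they then stand; what a row does not reach is not made up. A row lasts 1/12 s, in which the tool goes at most 41.7 mm and 7.16 degrees, less where a joint would pass 70% of its speed; a pose out of reach is approached as far as the arm can. A call is refused whole if a number of a shift passes 0.0417 or a number of a turn 0.125, either way. A call with a gripper value outside its range is refused whole. The fingers move at their own pace and stop on an object; "grip_force" is the grip in N (left out, the last holds). Time passes only in rows, so rows that do not move let the fingers close, or fill a call up. It gives the time, the measured TCP pose, the force, the opening and the grip force at its end, in the units of the state.
- get_state(): the state, without advancing time (a new reading comes with each control period).
- read_camera(name): name is "scene" or "top" or "wrist"; returns the picture (480x640x3 uint8, red, green, blue); there is no depth.
- camera_params(name): a dict with "fx", "fy", "cx", "cy" (pixels), "rvec" (rotation vector, rad) and "tvec" (3), from world to camera coordinates, as OpenCV has them; the wrist camera has in their place "tool_from_camera" (4x4, takes a point from camera to tool coordinates, whose origin is the TCP and whose axes are the flange's). Camera axes: x right, y down, z forward; pixel columns grow to the right and rows downward; lengths in m; the calibration is good to about 2 mm. A picture is of the moment at which its call begins: read the wrist's pose just before it. camera_params takes no time and is no camera call.
- sign_off(): hands the job in; it is judged then, once.
The state is a dict: "time": time; "qpos": joint angles; "dq": joint speeds; "joint_efforts": joint torques, N m; "eef_pos": TCP position; "tcp_rot": TCP orientation; "contact_force": force on the tool from outside, world axes, zero at the start; "wrist_torque": the same for the moment, N m; "opening": opening from 0.0 (shut) to 1.0 (fully open); "finger_force": force on a finger pad.
Only numpy, scipy, OpenCV 4.12 (cv2) and the standard library are available. Lean on these libraries where they do the work, as an engineer would, in place of code of your own. Each camera call takes 0.05 s, during which the arm holds its last target. There are 200 camera calls.

## Working session

There is one attempt and no reset: what is moved stays moved. The work goes in short steps, Python scripts to look and compute and a tool call to move; the robot and the scene stay as the last step left them, time stands still between calls to the robot, and variables do not carry over. Pictures are saved under pics/ and viewed, at most 10 in all, crops included, and the job is handed in when it is done.

Besides the shell and the picture viewer there is one more tool, called after "Request:" by a JSON object that holds its "fn" and its "kwargs", one argument or row to a line. move_arm: Moves the arm, as the interface text tells. Its arguments: {"type":"object","properties":{"moves":{"type":"array"},"grip_force":{"type":"number"}},"required":["moves"]}

```bash
mkdir -p pics; ls; python3 - <<'E'
from plant import *
import cv2
for n in ("scene","top"):
    cv2.imwrite(f"pics/{n}0.png",read_camera(n)[:,:,::-1]); print(n,camera_params(n))
print(camera_params("wrist")); print(get_state())
E
```

```text
pics
scene {'fx': 528.367882983219, 'fy': 528.367882983219, 'cx': 328.2348550912572, 'cy': 243.93162577887855, 'rvec': array([ 2.14520339, -0.86218458,  0.3941176 ]), 'tvec': array([-0.37107267,  0.31560705,  0.98388091])}
top {'fx': 501.53722014668887, 'fy': 501.53722014668887, 'cx': 326.7107575627701, 'cy': 239.34624894338253, 'rvec': array([ 2.16542057, -2.03088511,  0.21985083]), 'tvec': array([-0.04521223,  0.54335511,  1.41182981])}
{'fx': 337.0854267309881, 'fy': 337.0854267309881, 'cx': 324.29886720012973, 'cy': 245.36372360160314, 'tool_from_camera': array([[-3.91384789e-04, -9.53631057e-01, -3.00977829e-01,
         7.66247754e-02],
       [ 9.99999433e-01, -6.71209213e-04,  8.26311308e-04,
         1.60152496e-04],
       [-9.90015218e-04, -3.00977335e-01,  9.53630780e-01,
        -1.42267708e-01],
       [ 0.00000000e+00,  0.00000000e+00,  0.00000000e+00,
         1.00000000e+00]])}
{'time': 0.1, 'qpos': array([ 1.19398973e+00,  2.87078689e-01,  1.57803570e+00,  1.22066882e-05,
        1.27861666e+00, -1.50045928e-01]), 'dq': array([-0.00051286,  0.00038117, -0.00593444,  0.0001407 ,  0.00023492,
        0.00010215]), 'joint_efforts': array([-3.46223324e-04, -4.07294011e+01, -2.93699867e+01, -1.95802922e-04,
        3.43518135e-03,  6.27875522e-06]), 'eef_pos': array([0.15153068, 0.65715698, 0.23008167]), 'tcp_rot': array([ 1.13139257e-01,  9.93578565e-01, -1.03079520e-03, -2.84050449e-04]), 'contact_force': array([-0.76190177, -0.10591369, -0.30935292]), 'wrist_torque': array([0.01234204, 0.0216831 , 0.04361423]), 'finger_force': 0.0, 'opening': 0.9949744860947957}
```

View pics/scene0.png

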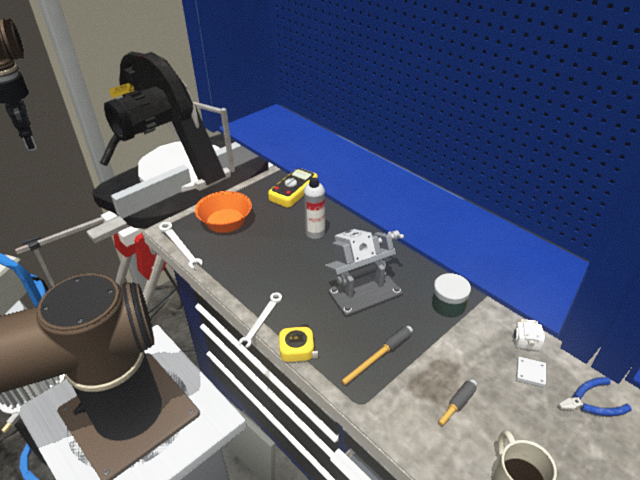

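View pics/top0.png

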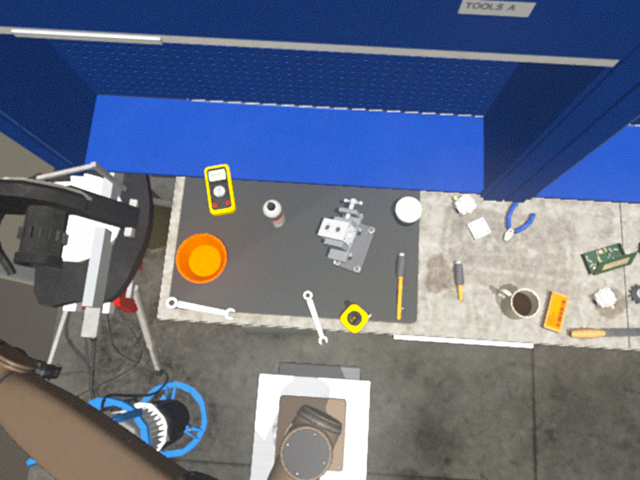

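The scene and top views show the bowl at top (202,258), the can at (273,212), the vice at (345,235), the long drift with its handle at (401,265) and tip at (400,318), the stubby drift at (459,280) and the tin at (408,210). I'll enlarge for exact pixels.

```bash
python3 - <<'E'
import cv2,numpy as np
s=cv2.imread("pics/scene0.png");t=cv2.imread("pics/top0.png")
def grid(im,x0,y0,w,h,k):
    c=cv2.resize(im[y0:y0+h,x0:x0+w],None,fx=k,fy=k,interpolation=cv2.INTER_CUBIC)
    for x in range(-(-x0//10)*10,x0+w,10):
        cv2.line(c,((x-x0)*k,0),((x-x0)*k,6),(0,255,255),1)
        if x%20==0: cv2.putText(c,str(x),((x-x0)*k,16),0,.35,(0,255,0),1)
    for y in range(-(-y0//10)*10,y0+h,10):
        cv2.line(c,(0,(y-y0)*k),(6,(y-y0)*k),(0,255,255),1)
        if y%20==0: cv2.putText(c,str(y),(8,(y-y0)*k),0,.35,(0,255,0),1)
    return c
a=grid(s,320,220,100,100,4); b=grid(t,310,190,100,100,4)
cv2.imwrite("pics/c1.png",np.hstack([a,b]))
a=grid(t,380,190,100,150,4)
b=grid(s,335,260,145,75,2);b2=grid(s,335,320,145,75,2)
cc=grid(t,165,190,130,120,3)
H=np.zeros((600,800,3),np.uint8);H[:600,:400]=a;H[:360,400:790]=cc
cv2.imwrite("pics/c2.png",H)
E
```

```text
(no output)
```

View pics/c1.png

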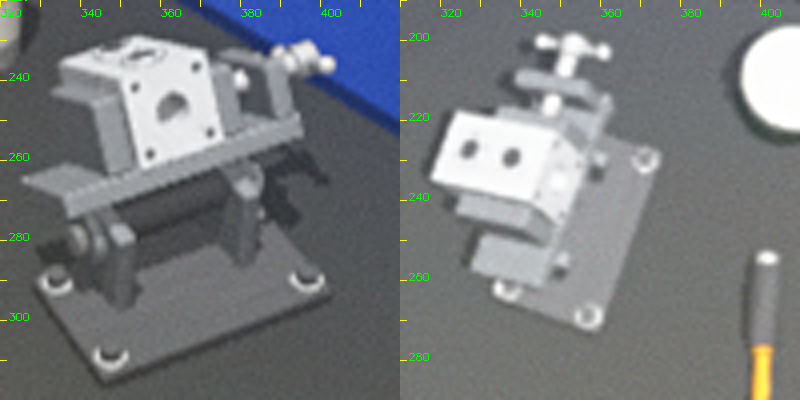

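View pics/c2.png

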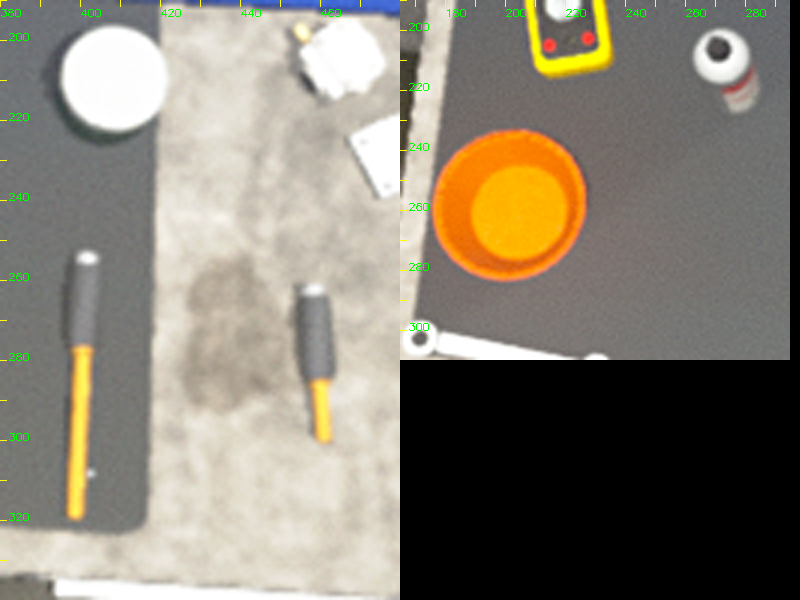

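The mouth shows at scene (363,247). The foot bolts show at top (371,230), (357,269) and (337,262). The drift runs from its head at top (401.8,254.2) to its tip at (399,319.5). The bowl rim is centred at top (201.3,258.2).

```bash
cat > h.py <<'E'
from plant import *
import numpy as np, cv2
from scipy.spatial.transform import Rotation as R
def ext(n,st=None):
    p=camera_params(n)
    if n=="wrist":
        T=np.eye(4);T[:3,:3]=R.from_quat(st["tcp_rot"]).as_matrix();T[:3,3]=st["eef_pos"]
        M=T@p["tool_from_camera"]; return p,M[:3,:3],M[:3,3]
    r=cv2.Rodrigues(p["rvec"])[0].T
    return p,r,-r@p["tvec"]
def ray(n,uv,z,st=None):
    p,r,c=ext(n,st); d=r@np.array([(uv[0]-p["cx"])/p["fx"],(uv[1]-p["cy"])/p["fy"],1]); return c+d*(z-c[2])/d[2]
def proj(n,P,st=None):
    p,r,c=ext(n,st); q=r.T@(np.array(P)-c); return np.round([p["fx"]*q[0]/q[2]+p["cx"],p["fy"]*q[1]/q[2]+p["cy"]],1)
E
python3 - <<'E'
from h import *
np.set_printoptions(precision=4,suppress=True)
for n in("scene","top"): print(n,ext(n)[2])
for k,uv,z in [("A",(371.2,230),.014),("B",(357,269.2),.014),("C",(337,262),.014),("head",(401.8,254.2),.012),("junc",(400.5,276.5),.012),("tip",(399,319.5),.012),("shead",(458.5,262),.009),("stip",(460.7,300),.009),("bowlrim",(201.3,258.2),.045),("bowlfl",(204.7,260.7),.004),("cantop",(272.3,208.3),.165),("canbase",(278.7,223),.01),("tin",(408.2,209.5),.064)]: print(k,ray("top",uv,z))
for k,uv,z in [("A",(397,290),.014),("B",(347.5,309.2),.014),("C",(334,290.5),.014),("mouth",(363,247),.127)]: print("sc",k,ray("scene",uv,z))
m=ray("scene",(363,247),.127); print(proj("top",m))
E
```

```text
scene [-0.105  -0.6483  0.8798]
top [ 0.2234 -0.0385  1.4964]
A [ 0.5931 -0.1425  0.014 ]
B [ 0.47   -0.1057  0.014 ]
C [ 0.488  -0.0447  0.014 ]
head [ 0.5245 -0.238   0.012 ]
junc [ 0.4566 -0.2363  0.012 ]
tip [ 0.3295 -0.236   0.012 ]
shead [ 0.5121 -0.4091  0.009 ]
stip [ 0.3984 -0.4164  0.009 ]
bowlrim [0.4683 0.3549 0.045 ]
bowlfl [0.4682 0.3548 0.004 ]
cantop [0.5998 0.1432 0.165 ]
canbase [0.5982 0.1407 0.01  ]
tin [ 0.6501 -0.2456  0.064 ]
sc A [ 0.5929 -0.1443  0.014 ]
sc B [ 0.4696 -0.1074  0.014 ]
sc C [ 0.4881 -0.0458  0.014 ]
sc mouth [ 0.5479 -0.0738  0.127 ]
[349.2 234.6]
```

```bash
cat >> h.py <<'E'
import json
D=np.radians(73.4); d=np.array([np.cos(D),np.sin(D),0]); yv=np.array([-d[1],d[0],0])
mouth=np.array([.5479,-.0738,.127])
def pose_u(c,r,z,ang,tau):   # rim grasp: tool y = outward radial, lean tau
    u=np.array([np.cos(ang),np.sin(ang),0]); k=np.array([0,0,1.])
    zt=-np.sin(tau)*u-np.cos(tau)*k; yt=np.cos(tau)*u-np.sin(tau)*k
    return np.append(c[:2],0)+r*u+z*k, np.c_[np.cross(yt,zt),yt,zt]
def cur():
    s=get_state(); return s["eef_pos"],R.from_quat(s["tcp_rot"]).as_matrix()
def rows(way,start=None):  # way: (p,Rm,n,open); prints the rows in tool axes, in tens
    p,M=start if start else cur(); out=[]
    for P,T,n,o in way:
        p0=p.copy();w=R.from_matrix(M.T@T).as_rotvec();M0=M.copy()
        for i in range(1,n+1):
            q=p0+(P-p0)*i/n; N=M0@R.from_rotvec(w*i/n).as_matrix()
            a=np.round(M.T@(q-p),4);b=np.round(R.from_matrix(M.T@N).as_rotvec(),3)
            p=p+M@a; M=M@R.from_rotvec(b).as_matrix()
            out.append([o,(a+0.).tolist(),(b+0.).tolist()])
    while len(out)%10: out.append([out[-1][0],[0,0,0],[0,0,0]])
    for i in range(0,len(out),10): print(json.dumps(out[i:i+10]).replace(" ",""))
    return p,M
E
python3 - <<'E'
from h import *
P,T=pose_u(np.array([.4683,.3549]),.062,.030,np.radians(167.8),np.radians(20))
p=P-.11*T[:,2]
rows([(p,T,20,.6)])
print(P)
E
```

```text
[[0.6,[-0.0139,-0.0112,0.0049],[0.014,-0.014,-0.078]],[0.6,[-0.0128,-0.0122,0.0052],[0.013,-0.014,-0.079]],[0.6,[-0.0118,-0.0131,0.0055],[0.014,-0.014,-0.078]],[0.6,[-0.0107,-0.0139,0.0059],[0.013,-0.014,-0.078]],[0.6,[-0.0094,-0.0146,0.0062],[0.014,-0.014,-0.079]],[0.6,[-0.0082,-0.0152,0.0066],[0.013,-0.014,-0.078]],[0.6,[-0.0069,-0.0157,0.0068],[0.014,-0.013,-0.078]],[0.6,[-0.0056,-0.0161,0.0072],[0.013,-0.014,-0.079]],[0.6,[-0.0041,-0.0164,0.0074],[0.014,-0.014,-0.078]],[0.6,[-0.0028,-0.0166,0.0077],[0.014,-0.014,-0.078]]]
[[0.6,[-0.0014,-0.0166,0.008],[0.013,-0.014,-0.079]],[0.6,[0.0,-0.0166,0.0082],[0.014,-0.014,-0.078]],[0.6,[0.0015,-0.0163,0.0084],[0.013,-0.014,-0.078]],[0.6,[0.0028,-0.0161,0.0086],[0.014,-0.014,-0.079]],[0.6,[0.0042,-0.0157,0.0088],[0.013,-0.014,-0.078]],[0.6,[0.0056,-0.0152,0.0089],[0.014,-0.014,-0.078]],[0.6,[0.0068,-0.0146,0.0091],[0.013,-0.014,-0.079]],[0.6,[0.0081,-0.0139,0.0091],[0.014,-0.013,-0.078]],[0.6,[0.0093,-0.0131,0.0092],[0.013,-0.014,-0.078]],[0.6,[0.0103,-0.0122,0.0092],[0.014,-0.014,-0.079]]]
[0.40770021 0.36800214 0.03      ]
```

Request:
{"fn": "move_arm", "kwargs": {
  "moves": [
    [0.6,[-0.014,-0.011,0.005],[0.014,-0.014,-0.078]],
    [0.6,[-0.013,-0.012,0.005],[0.014,-0.014,-0.078]],
    [0.6,[-0.012,-0.013,0.006],[0.014,-0.014,-0.078]],
    [0.6,[-0.011,-0.014,0.006],[0.014,-0.014,-0.078]],
    [0.6,[-0.009,-0.015,0.006],[0.014,-0.014,-0.078]],
    [0.6,[-0.008,-0.015,0.007],[0.014,-0.014,-0.078]],
    [0.6,[-0.007,-0.016,0.007],[0.014,-0.014,-0.078]],
    [0.6,[-0.006,-0.016,0.007],[0.014,-0.014,-0.078]],
    [0.6,[-0.004,-0.016,0.007],[0.014,-0.014,-0.078]],
    [0.6,[-0.003,-0.017,0.008],[0.014,-0.014,-0.078]]
  ],
  "grip_force": 40
}}

```text
time: 0.93
eef_pos: [0.2624, 0.5161, 0.1818]
tcp_rot: [-0.275, 0.957, -0.076, 0.06]
contact_force: [0.9, -0.9, 1.1]
opening: 0.601
finger_force: 0.0
```

Request:
{"fn": "move_arm", "kwargs": {
  "moves": [
    [0.6,[-0.001,-0.017,0.008],[0.014,-0.014,-0.078]],
    [0.6,[0,-0.017,0.008],[0.014,-0.014,-0.078]],
    [0.6,[0.0015,-0.016,0.008],[0.014,-0.014,-0.078]],
    [0.6,[0.003,-0.016,0.009],[0.014,-0.014,-0.078]],
    [0.6,[0.004,-0.016,0.009],[0.014,-0.014,-0.078]],
    [0.6,[0.0055,-0.015,0.009],[0.014,-0.014,-0.078]],
    [0.6,[0.007,-0.015,0.009],[0.014,-0.014,-0.078]],
    [0.6,[0.008,-0.014,0.009],[0.014,-0.014,-0.078]],
    [0.6,[0.009,-0.013,0.009],[0.014,-0.014,-0.078]],
    [0.6,[0.01,-0.012,0.009],[0.014,-0.014,-0.078]]
  ]
}}

```text
time: 1.77
eef_pos: [0.3716, 0.3747, 0.1349]
tcp_rot: [-0.617, 0.767, -0.139, 0.11]
contact_force: [-1.1, 0.3, 0.3]
opening: 0.6
finger_force: 0.0
```

```bash
python3 - <<'E'
from h import *
s=get_state(); print(s["time"],s["qpos"].round(2),s["eef_pos"].round(4))
P,T=pose_u(np.array([.4683,.3549]),.062,.030,np.radians(167.8),np.radians(20))
print(R.from_matrix(cur()[1].T@T).as_rotvec().round(3), (P-.11*T[:,2]).round(4))
rows([(P-.11*T[:,2],T,1,.6),(P,T,6,.6)])
# look
s=get_state();im=read_camera("wrist")[:,:,::-1].copy()
u=np.array([np.cos(np.radians(167.8)),np.sin(np.radians(167.8)),0])
c=np.array([.4683,.3549,.046])
for a in np.linspace(0,2*np.pi,36,endpoint=False):
    q=proj("wrist",c+.074*np.array([np.cos(a),np.sin(a),0]),s); cv2.circle(im,tuple(int(v) for v in q),2,(0,255,0),-1)
cv2.imwrite("pics/w1.png",im)
E
```

```text
1.7667 [ 0.73 -0.    2.12 -0.39  0.85 -1.96] [0.3716 0.3747 0.1349]
[-0.008 -0.004 -0.002] [0.3709 0.376  0.1334]
[[0.6,[-0.0011,0.0014,0.0012],[-0.008,-0.004,-0.002]],[0.6,[0.0,0.0,0.0183],[0.0,0.0,0.0]],[0.6,[0.0,0.0,0.0184],[0.0,0.0,0.0]],[0.6,[0.0,0.0,0.0183],[0.0,0.0,0.0]],[0.6,[0.0,0.0,0.0183],[0.0,0.0,0.0]],[0.6,[0.0,0.0,0.0183],[0.0,0.0,0.0]],[0.6,[0.0,0.0,0.0184],[0.0,0.0,0.0]],[0.6,[0,0,0],[0,0,0]],[0.6,[0,0,0],[0,0,0]],[0.6,[0,0,0],[0,0,0]]]
```

View pics/w1.png

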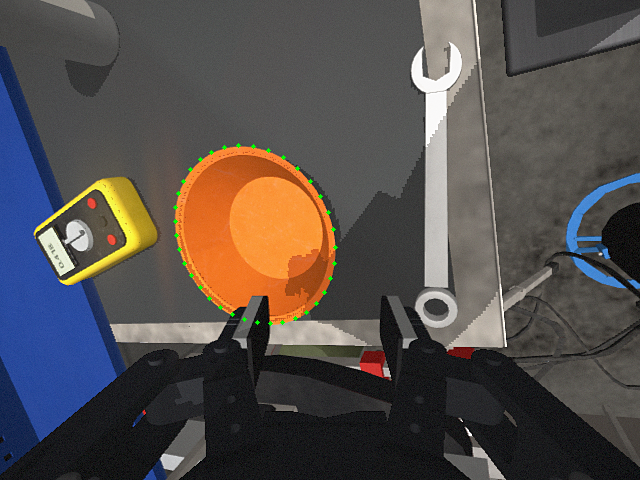

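The projected rim lies right on the bowl (left edge 177, right edge 335), so the position holds. Next I descend, grip and lift a little.

Request:
{"fn": "move_arm", "kwargs": {
  "moves": [
    [0.6,[-0.001,0.0015,0.001],[-0.008,-0.004,-0.002]],
    [0.6,[0,0,0.018],[0,0,0]],
    [0.6,[0,0,0.018],[0,0,0]],
    [0.6,[0,0,0.018],[0,0,0]],
    [0.6,[0,0,0.018],[0,0,0]],
    [0.6,[0,0,0.018],[0,0,0]],
    [0.6,[0,0,0.018],[0,0,0]],
    [0.6,[0,0,0.002],[0,0,0]],
    [0,[0,0,0],[0,0,0]],
    [0,[0,0,0],[0,0,0]]
  ]
}}

```text
time: 2.65
eef_pos: [0.4075, 0.3697, 0.0314]
tcp_rot: [-0.617, 0.768, -0.134, 0.11]
contact_force: [0.3, -0.1, -0.1]
opening: 0.326
finger_force: 0.0
```

Request:
{"fn": "move_arm", "kwargs": {
  "moves": [
    [0,[0,0,0],[0,0,0]],
    [0,[0,0,0],[0,0,0]],
    [0,[0,0,0],[0,0,0]],
    [0,[0,0,0],[0,0,0]],
    [0,[0,0,0],[0,0,0]],
    [0,[0,0,0],[0,0,0]],
    [0,[0,0,0],[0,0,0]],
    [0,[0,-0.003,-0.009],[0,0,0]],
    [0,[0,-0.003,-0.009],[0,0,0]],
    [0,[0,-0.003,-0.009],[0,0,0]]
  ]
}}

```text
time: 3.48
eef_pos: [0.4064, 0.3689, 0.0603]
tcp_rot: [-0.617, 0.768, -0.134, 0.109]
contact_force: [1.3, -0.0, -0.8]
opening: 0.029
finger_force: 40.8
```

```bash
python3 - <<'E'
from h import *
s=get_state(); print(s["time"],s["qpos"].round(2),s["eef_pos"].round(4),s["opening"],s["finger_force"],s["contact_force"])
im=read_camera("wrist")[:,:,::-1].copy()
cv2.imwrite("pics/w2.png",im)
E
```

```text
3.4833 [ 0.67  0.15  2.11 -0.43  0.69 -1.95] [0.4064 0.3689 0.0603] 0.028645380030098665 40.822511493897764 [ 1.2773146  -0.04040528 -0.82616662]
```

View pics/w2.png

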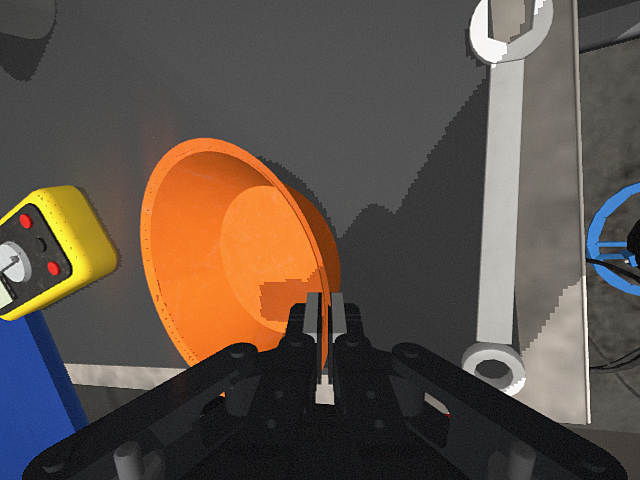

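The bowl hangs in the grip, with its rim's left edge at (141,255) and its top at (205,138). I'll check how level it is from those rim points.

```bash
python3 - <<'E'
from h import *
from scipy.optimize import least_squares
s=get_state();T=R.from_quat(s["tcp_rot"]).as_matrix();u=np.array([T[0,1],T[1,1],0]);u/=np.linalg.norm(u);k=np.array([0,0,1.]);t=np.cross(k,u)
pts=np.array([(141,255),(148,200),(170,155),(205,138),(240,150),(163,315)],float)
A=np.linspace(0,2*np.pi,720)
def ring(x):
    b=R.from_rotvec(t*x[2]).as_matrix()
    c=s["eef_pos"]-u*(x[0])+k*x[1]
    return [proj("wrist",c+b@(.074*(np.cos(a)*u+np.sin(a)*t)),s) for a in A]
def f(x):
    q=np.array(ring(x)); return np.append(np.min(np.linalg.norm(pts[:,None]-q[None],axis=2),axis=1),[(x[0]-.062)/.003,(x[1]-.016)/.004])
r=least_squares(f,[.062,.016,0.],diff_step=1e-2,x_scale=[.01,.01,.1]); 
for b in (-10,-5,-2,0,2,5,10): 
    q=least_squares(lambda y:f([y[0],y[1],np.radians(b)]),[.062,.016],diff_step=1e-2,x_scale=.01); print(b,q.cost.round(1),q.x.round(4))
E
```

```text
Traceback (most recent call last):
  File "h.py", line 14, in proj
    p,r,c=ext(n,st); q=r.T@(np.array(P)-c); return np.round([p["fx"]*q[0]/q[2]+p["cx"],p["fy"]*q[1]/q[2]+p["cy"]],1)
          ~~~^^^^^^
  File "h.py", line 5, in ext
    p=camera_params(n)
ValueError: time passes only in moves, steps and waits
```

```bash
cat >> h.py <<'E'
def projs(P,E):
    p,r,c=E; q=(np.array(P)-c)@r; return np.c_[p["fx"]*q[:,0]/q[:,2]+p["cx"],p["fy"]*q[:,1]/q[:,2]+p["cy"]]
E
python3 - <<'E'
from h import *
from scipy.optimize import least_squares
s=get_state();T=R.from_quat(s["tcp_rot"]).as_matrix();u=np.array([T[0,1],T[1,1],0]);u/=np.linalg.norm(u);k=np.array([0,0,1.]);t=np.cross(k,u)
pts=np.array([(141,255),(148,200),(170,155),(205,138),(240,150),(163,315)],float)
A=np.linspace(0,2*np.pi,720)[:,None];E=ext("wrist",s)
def f(x):
    b=R.from_rotvec(t*x[2]).as_matrix(); c=s["eef_pos"]-u*x[0]+k*x[1]
    q=projs(c+(.074*(np.cos(A)*u+np.sin(A)*t))@b.T,E)
    return np.append(np.min(np.linalg.norm(pts[:,None]-q[None],axis=2),axis=1),[(x[0]-.062)/.003,(x[1]-.016)/.004])
for b in (-10,-5,-2,0,2,5,10,15): 
    q=least_squares(lambda y:f([y[0],y[1],np.radians(b)]),[.062,.016],diff_step=1e-2,x_scale=.01); print(b,q.cost.round(1),q.x.round(4))
# way: carry
bc=np.array([.578,.0265])
q1=pose_u(np.array([.47,.12]),.062,.030+.03,np.radians(145),np.radians(20))
print(q1[0],s["qpos"])
E
```

```text
-10 49.9 [ 0.0602 -0.007 ]
-5 74.6 [ 0.0634 -0.0155]
-2 94.8 [ 0.0643 -0.0197]
0 109.4 [ 0.0636 -0.0211]
2 124.5 [ 0.0643 -0.0239]
5 147.7 [ 0.0656 -0.0282]
10 187.2 [ 0.0669 -0.0342]
15 226.1 [ 0.0675 -0.0391]
[0.41921257 0.15556174 0.06      ] [ 0.6731978   0.15263167  2.11191982 -0.42475459  0.69451908 -1.94618244]
```

```bash
python3 - <<'E'
from h import *
from scipy.optimize import least_squares
s=get_state();T=R.from_quat(s["tcp_rot"]).as_matrix();u=np.array([T[0,1],T[1,1],0]);u/=np.linalg.norm(u);k=np.array([0,0,1.]);t=np.cross(k,u)
pts=np.array([(141,255),(148,200),(170,155),(205,138),(240,150),(163,315)],float)
A=np.linspace(0,2*np.pi,720)[:,None];E=ext("wrist",s)
def f(x,w=1):
    b=R.from_rotvec(t*x[2]).as_matrix(); c=s["eef_pos"]-u*x[0]+k*x[1]
    q=projs(c+(.074*(np.cos(A)*u+np.sin(A)*t))@b.T,E)
    return np.append(np.min(np.linalg.norm(pts[:,None]-q[None],axis=2),axis=1),[w*(x[0]-.062)/.003,w*(x[1]-.016)/.004])
for b in (-12,-15,-18,-21,-25,-30): 
    q=least_squares(lambda y:f([y[0],y[1],np.radians(b)]),[.062,.006],diff_step=1e-2,x_scale=.01); print(b,q.cost.round(1),q.x.round(4))
E
```

```text
-12 45.3 [ 0.0592 -0.0038]
-15 48.9 [0.0548 0.0037]
-18 68.2 [0.0519 0.0096]
-21 112.8 [0.0474 0.017 ]
-25 228.4 [0.0369 0.0311]
-30 522.0 [0.0226 0.0496]
```

```bash
python3 - <<'E'
from h import *
W=pose_u(np.array([.47,.12]),.058,.033+.03,np.radians(142),np.radians(32))
rows([(*W,20,0)])
E
```

```text
[[0,[0.0103,-0.003,0.001],[0.01,0.01,0.02]],[0,[0.0101,-0.0032,0.0011],[0.011,0.01,0.02]],[0,[0.0101,-0.0034,0.0013],[0.01,0.01,0.02]],[0,[0.0101,-0.0035,0.0014],[0.01,0.01,0.02]],[0,[0.0099,-0.0038,0.0015],[0.011,0.01,0.02]],[0,[0.0098,-0.0039,0.0017],[0.01,0.01,0.02]],[0,[0.0098,-0.0041,0.0018],[0.01,0.01,0.02]],[0,[0.0096,-0.0043,0.002],[0.011,0.01,0.02]],[0,[0.0095,-0.0044,0.0021],[0.01,0.01,0.02]],[0,[0.0095,-0.0047,0.0022],[0.01,0.01,0.02]]]
[[0,[0.0093,-0.0047,0.0024],[0.011,0.009,0.02]],[0,[0.0092,-0.005,0.0025],[0.01,0.01,0.02]],[0,[0.009,-0.0051,0.0026],[0.01,0.01,0.02]],[0,[0.0089,-0.0052,0.0028],[0.011,0.01,0.02]],[0,[0.0088,-0.0054,0.003],[0.01,0.01,0.02]],[0,[0.0087,-0.0056,0.0031],[0.01,0.01,0.02]],[0,[0.0085,-0.0057,0.0032],[0.011,0.01,0.02]],[0,[0.0083,-0.0058,0.0034],[0.01,0.01,0.019]],[0,[0.0083,-0.0059,0.0035],[0.01,0.01,0.02]],[0,[0.008,-0.0061,0.0037],[0.011,0.01,0.02]]]
```

Request:
{"fn": "move_arm", "kwargs": {
  "moves": [
    [0,[0.01,-0.003,0.001],[0.01,0.01,0.02]],
    [0,[0.01,-0.003,0.001],[0.011,0.01,0.02]],
    [0,[0.01,-0.0035,0.001],[0.01,0.01,0.02]],
    [0,[0.01,-0.0035,0.0015],[0.01,0.01,0.02]],
    [0,[0.01,-0.004,0.0015],[0.011,0.01,0.02]],
    [0,[0.01,-0.004,0.0015],[0.01,0.01,0.02]],
    [0,[0.01,-0.004,0.002],[0.01,0.01,0.02]],
    [0,[0.0095,-0.0045,0.002],[0.011,0.01,0.02]],
    [0,[0.0095,-0.0045,0.002],[0.01,0.01,0.02]],
    [0,[0.0095,-0.0045,0.002],[0.01,0.01,0.02]]
  ]
}}

```text
time: 4.37
eef_pos: [0.4154, 0.2612, 0.0605]
tcp_rot: [-0.522, 0.822, -0.193, 0.115]
contact_force: [-0.5, -0.3, -1.1]
opening: 0.03
finger_force: 41.0
```

Request:
{"fn": "move_arm", "kwargs": {
  "moves": [
    [0,[0.0095,-0.005,0.0025],[0.011,0.01,0.02]],
    [0,[0.009,-0.005,0.0025],[0.01,0.01,0.02]],
    [0,[0.009,-0.005,0.0025],[0.01,0.01,0.02]],
    [0,[0.009,-0.005,0.003],[0.011,0.01,0.02]],
    [0,[0.009,-0.0055,0.003],[0.01,0.01,0.02]],
    [0,[0.0085,-0.0055,0.003],[0.01,0.01,0.02]],
    [0,[0.0085,-0.0055,0.003],[0.011,0.01,0.02]],
    [0,[0.0085,-0.006,0.0035],[0.01,0.01,0.02]],
    [0,[0.008,-0.006,0.0035],[0.01,0.01,0.02]],
    [0,[0.008,-0.006,0.0035],[0.011,0.01,0.02]]
  ]
}}

```text
time: 5.2
eef_pos: [0.4243, 0.1545, 0.0616]
tcp_rot: [-0.421, 0.864, -0.249, 0.12]
contact_force: [-0.5, -0.2, -2.2]
opening: 0.03
finger_force: 41.1
```

```bash
python3 - <<'E'
from h import *
s=get_state(); print(s["time"],s["qpos"].round(2),s["eef_pos"].round(4),s["opening"])
im=read_camera("scene")[:,:,::-1]; im2=read_camera("top")[:,:,::-1]
a=cv2.resize(im[150:350,200:400],None,fx=2.5,fy=2.5,interpolation=cv2.INTER_CUBIC)
b=cv2.resize(im2[160:310,220:370],None,fx=2,fy=2); b=np.vstack([b,np.zeros((200,300,3),np.uint8)])
cv2.imwrite("pics/s2.png",np.hstack([a,b]))
E
```

```text
5.2 [ 0.38 -0.03  2.37 -0.82  0.68 -1.48] [0.4243 0.1545 0.0616] 0.029881096233208393
```

View pics/s2.png

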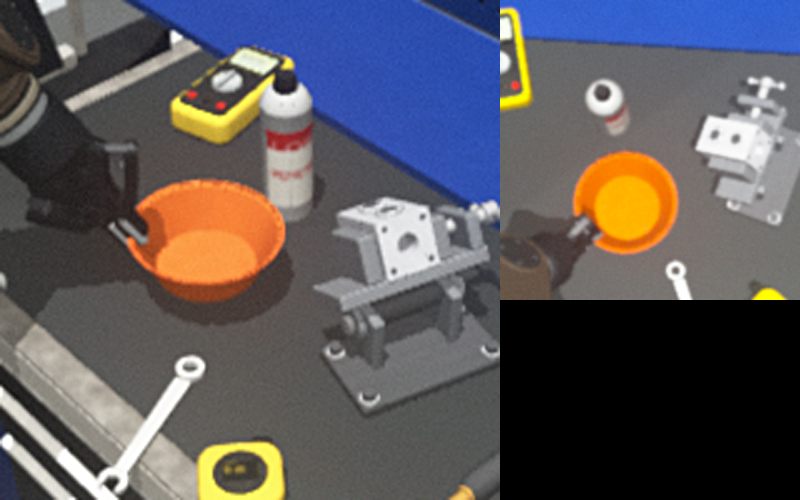

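The scene view shows the bowl held level, clear of the can and vice. In top pixels the rim centre is near (282.8,261.2) and the floor centre near (283.5,264).

```bash
python3 - <<'E'
from h import *
s=get_state()
a=ray("top",(282.75,261.25),.076);b=ray("top",(283.5,264),.034);print(a,b)
E0=ext("scene");A=np.linspace(0,2*np.pi,360)[:,None]
for z in (.07,.076,.082):
    c=ray("top",(282.75,261.25),z);q=projs(c+.074*np.c_[np.cos(A),np.sin(A),0*A],E0);q=(q-[200,150])*2.5
    print(z,q.min(0),q.max(0))
p,T=cur()
print("rel",a[:2]-p[:2], T[:,1])
mv=np.array([.578,.0265,0])
c0=np.array([a[0],a[1],0]); off=p-c0   # TCP relative to bowl centre
ang=np.radians(142-138.4)
W2=R.from_rotvec([0,0,-ang]).as_matrix()
tgt=np.array([.578,.0265,0])+W2@off; 
up=tgt.copy(); up[2]-=.022; fin=tgt.copy(); fin[2]-=.030
mid=np.array([.50,.085,0])+off; mid[2]-=.022
print(off,fin)
st=rows([(mid,T,6,0),(up,W2@T,12,0),(up,W2@T,2,0)])
E
```

```text
[0.46914342 0.1113749  0.076     ] [0.46832448 0.11290168 0.034     ]
0.07 [126.12396341 183.58765185] [283.49878708 285.76742409]
0.076 [125.02491974 179.54317385] [283.01413012 281.75356265]
0.082 [123.91730239 175.46866004] [282.52571514 277.70705698]
rel [ 0.04528271 -0.04280475] [-0.66806407  0.5216317  -0.53065127]
[-0.04528271  0.04280475  0.06118269] [0.53549437 0.07206361 0.03118269]
[[0,[0.0003,-0.0038,0.0067],[0.0,0.0,0.0]],[0,[0.0002,-0.0038,0.0067],[0.0,0.0,0.0]],[0,[0.0003,-0.0037,0.0067],[0.0,0.0,0.0]],[0,[0.0003,-0.0038,0.0067],[0.0,0.0,0.0]],[0,[0.0003,-0.0038,0.0067],[0.0,0.0,0.0]],[0,[0.0002,-0.0038,0.0067],[0.0,0.0,0.0]],[0,[-0.0005,-0.0069,0.0043],[0.0,0.003,0.004]],[0,[-0.0005,-0.0069,0.0044],[0.0,0.003,0.005]],[0,[-0.0006,-0.007,0.0043],[0.0,0.002,0.004]],[0,[-0.0006,-0.0069,0.0043],[0.0,0.003,0.005]]]
[[0,[-0.0007,-0.0069,0.0043],[0.0,0.003,0.004]],[0,[-0.0007,-0.0069,0.0043],[0.0,0.003,0.005]],[0,[-0.0008,-0.0069,0.0044],[0.0,0.002,0.004]],[0,[-0.0008,-0.0069,0.0043],[0.0,0.003,0.005]],[0,[-0.0008,-0.0069,0.0043],[0.0,0.003,0.004]],[0,[-0.0009,-0.0069,0.0043],[0.0,0.003,0.004]],[0,[-0.0009,-0.0069,0.0043],[0.0,0.003,0.005]],[0,[-0.001,-0.0068,0.0043],[0.0,0.002,0.004]],[0,[0.0,0.0,0.0],[0.0,0.0,0.0]],[0,[0.0,0.0,0.0],[0.0,0.0,0.0]]]
```

Request:
{"fn": "move_arm", "kwargs": {
  "moves": [
    [0,[0,-0.004,0.0067],[0,0,0]],
    [0,[0.0005,-0.004,0.0067],[0,0,0]],
    [0,[0,-0.0035,0.0067],[0,0,0]],
    [0,[0.0005,-0.004,0.0067],[0,0,0]],
    [0,[0,-0.0035,0.0067],[0,0,0]],
    [0,[0.0005,-0.0035,0.0067],[0,0,0]],
    [0,[-0.0005,-0.007,0.0043],[0,0.003,0.0045]],
    [0,[-0.0005,-0.007,0.0043],[0,0.003,0.0045]],
    [0,[-0.0005,-0.007,0.0043],[0,0.003,0.0045]],
    [0,[-0.0005,-0.007,0.0043],[0,0.003,0.0045]]
  ]
}}

```text
time: 6.13
eef_pos: [0.4831, 0.1101, 0.0399]
tcp_rot: [-0.412, 0.868, -0.25, 0.117]
contact_force: [-0.8, -0.1, -1.6]
opening: 0.034
finger_force: 41.1
```

Request:
{"fn": "move_arm", "kwargs": {
  "moves": [
    [0,[-0.0007,-0.007,0.0043],[0,0.003,0.0045]],
    [0,[-0.0007,-0.007,0.0043],[0,0.003,0.0045]],
    [0,[-0.0008,-0.007,0.0043],[0,0.003,0.0045]],
    [0,[-0.0008,-0.007,0.0043],[0,0.003,0.0045]],
    [0,[-0.0008,-0.007,0.0043],[0,0.003,0.0045]],
    [0,[-0.0009,-0.007,0.0043],[0,0.003,0.0045]],
    [0,[-0.0009,-0.007,0.0043],[0,0.003,0.0045]],
    [0,[-0.001,-0.007,0.0043],[0,0.003,0.0045]],
    [0,[0,0,0],[0,0,0]],
    [0,[0,0,0],[0,0,0]]
  ]
}}

```text
time: 6.97
eef_pos: [0.5368, 0.0728, 0.0402]
tcp_rot: [-0.394, 0.877, -0.253, 0.111]
contact_force: [-0.0, -0.1, -1.0]
opening: 0.032
finger_force: 41.1
```

```bash
python3 - <<'E'
from h import *
s=get_state(); print(s["time"],s["qpos"].round(2),s["eef_pos"].round(4),s["opening"])
p,T=cur(); f=np.array([.5355,.0721,.0312]); g=f-[0,0,.002]
print("to final, tool axes",(T.T@(f-p)).round(4), "down 1mm",(T.T@[0,0,-.001]).round(5))
im=read_camera("scene"); hsv=cv2.cvtColor(im,cv2.COLOR_RGB2HSV)
for n in("scene","top"):
    h=cv2.cvtColor(read_camera(n),cv2.COLOR_RGB2HSV);m=cv2.inRange(h,(3,170,90),(18,255,255));m[:, :230]=0;m[:,370:]=0;m[:190]=0;m[300:]=0
    ys,xs=np.nonzero(m);print(n,xs.min(),xs.max(),ys.min(),ys.max())
    A=np.linspace(0,2*np.pi,360)[:,None]
    q=projs(np.array([.578,.0265,.054])+.074*np.c_[np.cos(A),np.sin(A),0*A],ext(n));print(q.min(0),q.max(0))
E
```

```text
6.9667 [ 0.14  0.17  2.21 -0.87  0.56 -1.58] [0.5368 0.0728 0.0402] 0.031830722966062354
to final, tool axes [0.0013 0.0052 0.0073] down 1mm [-0.       0.00053  0.00085]
scene 310 353 225 267
[309.04443438 225.20188937] [370.87784865 265.56252523]
top 289 334 204 251
[290.07006875 204.25265876] [340.01776699 252.75021565]
```

Request:
{"fn": "move_arm", "kwargs": {
  "moves": [
    [0,[0,0.0015,0.0025],[0,0,0]],
    [0,[0.0005,0.0015,0.0025],[0,0,0]],
    [0,[0.0005,0.0015,0.0025],[0,0,0]],
    [0,[0,0.0005,0.0008],[0,0,0]],
    [0,[0,0,0],[0,0,0]],
    [0.35,[0,0,0],[0,0,0]],
    [0.35,[0,0,0],[0,0,0]],
    [0.35,[0,0,0],[0,0,0]],
    [0.35,[0,0,0],[0,0,0]],
    [0.35,[0,0,0],[0,0,0]]
  ]
}}

```text
time: 7.95
eef_pos: [0.5355, 0.0721, 0.0301]
tcp_rot: [-0.394, 0.877, -0.253, 0.111]
contact_force: [0.7, -0.3, 0.9]
opening: 0.348
finger_force: 0.0
```

Request:
{"fn": "move_arm", "kwargs": {
  "moves": [
    [0.35,[0,0,-0.004],[0,0,0]],
    [0.35,[0,0,-0.008],[0,0,0]],
    [0.35,[0,0,-0.012],[0,0,0]],
    [0.35,[0,0,-0.016],[0,0,0]],
    [0.35,[0,0,-0.02],[0,0,0]],
    [0.35,[0,0,-0.02],[0,0,0]],
    [0.35,[0,0,-0.02],[0,0,0]],
    [0.35,[0,0,-0.02],[0,0,0]],
    [0.35,[0,0,-0.02],[0,0,0]],
    [0.35,[0,0,-0.02],[0,0,0]]
  ]
}}

```text
time: 8.78
eef_pos: [0.472, 0.1297, 0.1674]
tcp_rot: [-0.394, 0.877, -0.253, 0.111]
contact_force: [0.0, -0.3, -0.0]
opening: 0.35
finger_force: 0.0
```

```bash
python3 - <<'E'
from h import *
s=get_state(); print(s["time"],s["qpos"].round(2),s["eef_pos"].round(4),s["opening"])
for n in("scene","top"):
    h=cv2.cvtColor(read_camera(n),cv2.COLOR_RGB2HSV);m=cv2.inRange(h,(3,170,90),(18,255,255));m[:, :230]=0;m[:,370:]=0;m[:190]=0;m[300:]=0
    ys,xs=np.nonzero(m);print(n,xs.min(),xs.max(),ys.min(),ys.max())
    A=np.linspace(0,2*np.pi,360)[:,None]
    q=projs(np.array([.578,.0265,.046])+.074*np.c_[np.cos(A),np.sin(A),0*A],ext(n));print(q.min(0),q.max(0))
    if n=="scene": q=projs(np.array([.578,.0265,.0])+.05*np.c_[np.cos(A),np.sin(A),0*A],ext(n));print(q.min(0),q.max(0))
# drift grasp poses: tool x -> tip
hd=np.array([.5245,-.238]);tp=np.array([.3295,-.236]);e=(tp-hd)/np.linalg.norm(tp-hd);print(np.linalg.norm(tp-hd))
x=np.append(e,0);z=np.array([0,0,-1.]);T=np.c_[x,np.cross(z,x),z]
g=np.append(tp-.157*e,0); print("grip",g)
pre=g+[0,0,.12]
hi=np.array([.43,.05,.26])
rows([(hi,T,16,.6),(np.array([.44,-.16,.26]),T,8,.6),(pre,T,6,.6)])
E
```

```text
8.7833 [ 0.29 -0.15  2.24 -0.65  0.86 -1.74] [0.472  0.1297 0.1674] 0.3495436318049653
scene 310 350 227 267
[309.1283197 227.6914238] [370.7077529  268.10903022]
[319.35071452 247.77211688] [359.97765749 275.24595149]
top 290 335 204 251
[290.27529377 205.01688816] [339.96203157 253.27505348]
0.19501025614054246
grip [ 0.48649174 -0.23761017  0.        ]
[[0.6,[0.0056,-0.0041,-0.0041],[-0.033,0.015,0.052]],[0.6,[0.0054,-0.0043,-0.0041],[-0.033,0.015,0.052]],[0.6,[0.0053,-0.0044,-0.0042],[-0.033,0.015,0.052]],[0.6,[0.0051,-0.0045,-0.0043],[-0.033,0.016,0.052]],[0.6,[0.0049,-0.0046,-0.0043],[-0.033,0.015,0.052]],[0.6,[0.0048,-0.0048,-0.0044],[-0.033,0.015,0.052]],[0.6,[0.0045,-0.0048,-0.0045],[-0.033,0.015,0.052]],[0.6,[0.0044,-0.0049,-0.0046],[-0.033,0.015,0.052]],[0.6,[0.0042,-0.005,-0.0047],[-0.033,0.015,0.052]],[0.6,[0.004,-0.0051,-0.0048],[-0.033,0.015,0.052]]]
[[0.6,[0.0038,-0.0051,-0.0049],[-0.032,0.015,0.052]],[0.6,[0.0036,-0.0051,-0.0051],[-0.033,0.015,0.052]],[0.6,[0.0035,-0.0052,-0.0051],[-0.033,0.016,0.052]],[0.6,[0.0032,-0.0051,-0.0052],[-0.033,0.015,0.052]],[0.6,[0.0031,-0.0052,-0.0054],[-0.033,0.015,0.052]],[0.6,[0.0028,-0.0051,-0.0055],[-0.033,0.015,0.052]],[0.6,[-0.0015,-0.0262,0.0],[0.0,0.0,0.0]],[0.6,[-0.0015,-0.0263,0.0],[0.0,0.0,0.0]],[0.6,[-0.0015,-0.0262,0.0],[0.0,0.0,0.0]],[0.6,[-0.0015,-0.0262,0.0],[0.0,0.0,0.0]]]
[[0.6,[-0.0016,-0.0263,0.0],[0.0,0.0,0.0]],[0.6,[-0.0015,-0.0262,0.0],[0.0,0.0,0.0]],[0.6,[-0.0015,-0.0262,0.0],[0.0,0.0,0.0]],[0.6,[-0.0015,-0.0263,0.0],[0.0,0.0,0.0]],[0.6,[-0.0079,-0.0128,0.0233],[0.0,0.0,0.0]],[0.6,[-0.0079,-0.0129,0.0234],[0.0,0.0,0.0]],[0.6,[-0.0078,-0.0128,0.0233],[0.0,0.0,0.0]],[0.6,[-0.0079,-0.0129,0.0234],[0.0,0.0,0.0]],[0.6,[-0.0079,-0.0128,0.0233],[0.0,0.0,0.0]],[0.6,[-0.0079,-0.0129,0.0233],[0.0,0.0,0.0]]]
```

The bowl stands where intended: its rim edges match the prediction to about 1 px in both views. Now the drift.

Request:
{"fn": "move_arm", "kwargs": {
  "moves": [
    [0.6,[0.0055,-0.004,-0.004],[-0.033,0.015,0.052]],
    [0.6,[0.0055,-0.0045,-0.004],[-0.033,0.015,0.052]],
    [0.6,[0.0055,-0.0045,-0.004],[-0.033,0.015,0.052]],
    [0.6,[0.005,-0.0045,-0.0045],[-0.033,0.015,0.052]],
    [0.6,[0.005,-0.0045,-0.0045],[-0.033,0.015,0.052]],
    [0.6,[0.005,-0.005,-0.0045],[-0.033,0.015,0.052]],
    [0.6,[0.0045,-0.005,-0.0045],[-0.033,0.015,0.052]],
    [0.6,[0.0045,-0.005,-0.0045],[-0.033,0.015,0.052]],
    [0.6,[0.004,-0.005,-0.0045],[-0.033,0.015,0.052]],
    [0.6,[0.004,-0.005,-0.005],[-0.033,0.015,0.052]]
  ]
}}

```text
time: 9.72
eef_pos: [0.4453, 0.0778, 0.222]
tcp_rot: [-0.148, 0.983, -0.098, 0.04]
contact_force: [0.0, 0.4, -0.7]
opening: 0.597
finger_force: 0.0
```

Request:
{"fn": "move_arm", "kwargs": {
  "moves": [
    [0.6,[0.004,-0.005,-0.005],[-0.033,0.015,0.052]],
    [0.6,[0.0035,-0.005,-0.005],[-0.033,0.015,0.052]],
    [0.6,[0.0035,-0.005,-0.005],[-0.033,0.015,0.052]],
    [0.6,[0.003,-0.005,-0.005],[-0.033,0.015,0.052]],
    [0.6,[0.003,-0.005,-0.0055],[-0.033,0.015,0.052]],
    [0.6,[0.003,-0.005,-0.0055],[-0.033,0.015,0.052]],
    [0.6,[-0.0015,-0.026,0],[0,0,0]],
    [0.6,[-0.0015,-0.026,0],[0,0,0]],
    [0.6,[-0.0015,-0.026,0],[0,0,0]],
    [0.6,[-0.0015,-0.026,0],[0,0,0]]
  ]
}}

```text
time: 10.55
eef_pos: [0.4337, -0.0566, 0.2555]
tcp_rot: [0.006, 1.0, -0.0, -0.003]
contact_force: [0.4, -0.1, -0.5]
opening: 0.6
finger_force: 0.0
```

Request:
{"fn": "move_arm", "kwargs": {
  "moves": [
    [0.6,[-0.0015,-0.026,0],[0,0,0]],
    [0.6,[-0.0015,-0.026,0],[0,0,0]],
    [0.6,[-0.0015,-0.026,0],[0,0,0]],
    [0.6,[-0.0015,-0.026,0],[0,0,0]],
    [0.6,[-0.008,-0.013,0.023],[0,0,0]],
    [0.6,[-0.008,-0.013,0.023],[0,0,0]],
    [0.6,[-0.008,-0.013,0.023],[0,0,0]],
    [0.6,[-0.008,-0.013,0.023],[0,0,0]],
    [0.6,[-0.008,-0.013,0.023],[0,0,0]],
    [0.6,[-0.008,-0.013,0.023],[0,0,0]]
  ]
}}

```text
time: 11.38
eef_pos: [0.4849, -0.2387, 0.1161]
tcp_rot: [0.006, 1.0, -0.0, -0.003]
contact_force: [0.2, -0.5, 0.2]
opening: 0.595
finger_force: 0.0
```

```bash
python3 - <<'E'
from h import *
s=get_state(); print(s["time"],s["qpos"].round(2),s["eef_pos"].round(4),s["opening"])
x=np.array([-1,.0103,0]);x/=np.linalg.norm(x);z=np.array([0,0,-1.]);T=np.c_[x,np.cross(z,x),z]
rows([(np.array([.4865,-.2376,.001]),T,8,.6)])
s=get_state();im=read_camera("wrist")[:,:,::-1].copy();E=ext("wrist",s)
e=x
g=np.array([.4865,-.2376,.012])
for k in(-.04,-.032,0,.032,.157):
    q=projs([g+k*e],E)[0];cv2.circle(im,tuple(int(v) for v in q),3,(0,255,0),-1);print(k,q.round())
cv2.imwrite("pics/w3.png",im)
E
```

```text
11.3833 [-0.64  0.12  1.99 -0.    1.03 -2.2 ] [ 0.4849 -0.2387  0.1161] 0.5949265035803735
[[0.6,[-0.0003,0.0001,0.0144],[0.0,-0.001,0.0]],[0.6,[-0.0003,0.0002,0.0144],[0.0,-0.001,-0.001]],[0.6,[-0.0002,0.0001,0.0144],[0.0,0.0,0.0]],[0.6,[-0.0003,0.0002,0.0143],[0.0,-0.001,0.0]],[0.6,[-0.0003,0.0001,0.0144],[0.0,-0.001,0.0]],[0.6,[-0.0002,0.0001,0.0144],[0.0,-0.001,-0.001]],[0.6,[-0.0002,0.0002,0.0144],[0.0,-0.001,0.0]],[0.6,[-0.0002,0.0001,0.0144],[0.0,0.0,0.0]],[0.6,[0,0,0],[0,0,0]],[0.6,[0,0,0],[0,0,0]]]
-0.04 [325. 294.]
-0.032 [325. 285.]
0 [325. 247.]
0.032 [325. 205.]
0.157 [325.   9.]
```

View pics/w3.png

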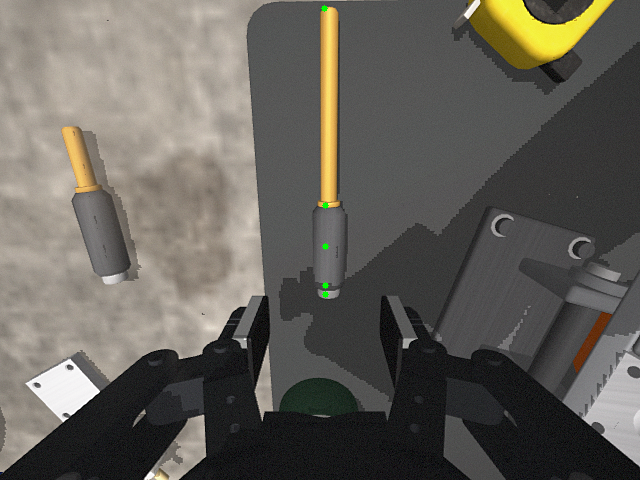

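The drift lies along u≈330, 5 px (about 3.5 mm) toward tool +y of the prediction; along its axis it matches. I'll descend with that correction and grip.

Request:
{"fn": "move_arm", "kwargs": {
  "moves": [
    [0.6,[0,0.001,0.0145],[0,-0.002,0]],
    [0.6,[0,0.001,0.0145],[0,-0.002,-0.001]],
    [0.6,[0,0.001,0.0145],[0,-0.002,0]],
    [0.6,[0,0.001,0.0145],[0,0,0]],
    [0.6,[-0.001,0,0.0145],[0,0,0]],
    [0.6,[-0.001,0,0.0145],[0,0,0]],
    [0.6,[0,0,0.0145],[0,0,0]],
    [0.6,[0,0,0.0125],[0,0,0]],
    [0.6,[0,0,0],[0,0,0]],
    [0,[0,0,0],[0,0,0]]
  ],
  "grip_force": 100
}}

```text
time: 12.27
eef_pos: [0.4864, -0.2337, 0.0035]
tcp_rot: [0.006, 1.0, 0.0, -0.001]
contact_force: [0.7, -0.7, 0.7]
opening: 0.475
finger_force: 0.0
```

Request:
{"fn": "move_arm", "kwargs": {
  "moves": [
    [0,[0,0,0],[0,0,0]],
    [0,[0,0,0],[0,0,0]],
    [0,[0,0,0],[0,0,0]],
    [0,[0,0,0],[0,0,0]],
    [0,[0,0,0],[0,0,0]],
    [0,[0,0,0],[0,0,0]],
    [0,[0,0,-0.005],[0,0,0]],
    [0,[0,0,-0.01],[0,0,0]],
    [0,[0,0,-0.015],[0,0,0]],
    [0,[0,0,-0.02],[0,0,0]]
  ]
}}

```text
time: 13.1
eef_pos: [0.4857, -0.233, 0.0534]
tcp_rot: [0.006, 1.0, 0.001, -0.001]
contact_force: [-0.5, -0.6, -2.0]
opening: 0.25
finger_force: 99.1
```

```bash
python3 - <<'E'
from h import *
s=get_state(); print(s["time"],s["qpos"].round(2),s["eef_pos"].round(4),s["opening"],s["contact_force"],s["tcp_rot"].round(4))
E=ext("wrist",s);p,T=cur();im=read_camera("wrist")
h=cv2.cvtColor(im,cv2.COLOR_RGB2HSV);m=cv2.inRange(h,(10,100,90),(26,255,255));m[:, :280]=0;m[:,380:]=0;m[240:]=0
ys,xs=np.nonzero(m);print("rod rows",ys.min(),ys.max())
for v in range(ys.min(),ys.max(),20): print(v,xs[ys==v].mean().round(1),np.ptp(xs[ys==v]))
# expected rod axis in tool: y=0,z=-.011
for k in(.03,.06,.09,.12,.157): print(k,projs([p+T@np.array([k,0,-.011])],E)[0].round(1))
E
```

```text
13.1 [-0.64  0.21  2.03 -0.    0.91 -2.2 ] [ 0.4857 -0.233   0.0534] 0.2504920369786671 [-0.49151384 -0.6075453  -1.98070597] [ 5.5e-03  1.0e+00  9.0e-04 -1.3e-03]
rod rows 0 239
0 322.0 34
20 322.5 33
40 322.5 33
60 323.0 32
80 322.5 31
100 322.5 31
120 323.0 30
140 323.0 30
160 323.5 29
180 323.5 29
200 323.5 29
220 323.5 27
0.03 [323.8 257.2]
0.06 [323.7 184. ]
0.09 [323.6  99.8]
0.12 [323.5   2. ]
0.157 [ 323.4 -142.6]
```

```bash
cat >> h.py <<'E'
ax=d*np.cos(np.pi/6)-np.array([0,0,.5]); zt=-np.array([0,0,np.cos(np.pi/6)])-.5*d
TI=np.c_[ax,np.cross(zt,ax),zt]; tiptool=np.array([.157,0,-.0085])
def ins(x,m=None,off=(0,0)):  # TCP for the tip at depth x in the bore
    return (mouth if m is None else m)+x*ax-TI@tiptool+off[0]*TI[:,1]+off[1]*TI[:,2]
E
python3 - <<'E'
from h import *
p,T=cur()
print(ins(-.07))
rows([(p+[0,0,.09],T,5,0),(ins(-.07),TI,23,0),(ins(-.07),TI,2,0)])
E
```

```text
[ 0.49052299 -0.26626737  0.23313878]
[[0,[-0.0001,-0.0001,-0.018],[0.0,0.0,0.0]],[0,[-0.0001,0.0,-0.018],[0.0,0.0,0.0]],[0,[-0.0001,-0.0001,-0.018],[0.0,0.0,0.0]],[0,[0.0,0.0,-0.018],[0.0,0.0,0.0]],[0,[-0.0001,-0.0001,-0.018],[0.0,0.0,0.0]],[0,[-0.0001,-0.0014,-0.0037],[0.021,-0.016,0.078]],[0,[-0.0003,-0.0014,-0.0036],[0.021,-0.015,0.079]],[0,[-0.0004,-0.0015,-0.0036],[0.021,-0.016,0.078]],[0,[-0.0007,-0.0015,-0.0036],[0.021,-0.015,0.078]],[0,[-0.0007,-0.0015,-0.0035],[0.021,-0.016,0.078]]]
[[0,[-0.001,-0.0016,-0.0035],[0.021,-0.015,0.079]],[0,[-0.0012,-0.0015,-0.0034],[0.021,-0.016,0.078]],[0,[-0.0013,-0.0015,-0.0034],[0.022,-0.016,0.078]],[0,[-0.0015,-0.0015,-0.0033],[0.021,-0.015,0.079]],[0,[-0.0016,-0.0014,-0.0033],[0.021,-0.016,0.078]],[0,[-0.0018,-0.0013,-0.0032],[0.021,-0.015,0.078]],[0,[-0.002,-0.0013,-0.0031],[0.021,-0.016,0.079]],[0,[-0.0021,-0.0012,-0.0031],[0.021,-0.015,0.078]],[0,[-0.0022,-0.001,-0.0031],[0.021,-0.016,0.078]],[0,[-0.0024,-0.001,-0.003],[0.021,-0.015,0.079]]]
[[0,[-0.0024,-0.0008,-0.0029],[0.021,-0.016,0.078]],[0,[-0.0026,-0.0007,-0.0029],[0.021,-0.015,0.078]],[0,[-0.0027,-0.0005,-0.0028],[0.021,-0.016,0.078]],[0,[-0.0028,-0.0004,-0.0027],[0.021,-0.016,0.079]],[0,[-0.0028,-0.0002,-0.0028],[0.021,-0.015,0.078]],[0,[-0.0029,-0.0001,-0.0026],[0.022,-0.016,0.078]],[0,[-0.0029,0.0001,-0.0026],[0.021,-0.015,0.079]],[0,[-0.0029,0.0003,-0.0026],[0.021,-0.016,0.078]],[0,[0.0,0.0,0.0],[0.0,0.0,0.0]],[0,[0.0,0.0,0.0],[0.0,0.0,0.0]]]
```

Request:
{"fn": "move_arm", "kwargs": {
  "moves": [
    [0,[0,0,-0.018],[0,0,0]],
    [0,[0,0,-0.018],[0,0,0]],
    [0,[0,0,-0.018],[0,0,0]],
    [0,[0,0,-0.018],[0,0,0]],
    [0,[0,0,-0.018],[0,0,0]],
    [0,[0,-0.0015,-0.0035],[0.021,-0.0155,0.078]],
    [0,[-0.0005,-0.0015,-0.0035],[0.021,-0.0155,0.078]],
    [0,[-0.0005,-0.0015,-0.0035],[0.021,-0.0155,0.078]],
    [0,[-0.0005,-0.0015,-0.0035],[0.021,-0.0155,0.078]],
    [0,[-0.0005,-0.0015,-0.0035],[0.021,-0.0155,0.078]]
  ]
}}

```text
time: 13.98
eef_pos: [0.4869, -0.2407, 0.1619]
tcp_rot: [0.201, 0.977, -0.053, 0.039]
contact_force: [0.6, -0.5, -2.5]
opening: 0.247
finger_force: 99.0
```

Request:
{"fn": "move_arm", "kwargs": {
  "moves": [
    [0,[-0.001,-0.0015,-0.0035],[0.021,-0.0155,0.078]],
    [0,[-0.001,-0.0015,-0.0035],[0.021,-0.0155,0.078]],
    [0,[-0.0015,-0.0015,-0.0035],[0.021,-0.0155,0.078]],
    [0,[-0.0015,-0.0015,-0.0035],[0.021,-0.0155,0.078]],
    [0,[-0.0015,-0.0015,-0.0035],[0.021,-0.0155,0.078]],
    [0,[-0.002,-0.0015,-0.003],[0.021,-0.0155,0.078]],
    [0,[-0.002,-0.0015,-0.003],[0.021,-0.0155,0.078]],
    [0,[-0.002,-0.001,-0.003],[0.021,-0.0155,0.078]],
    [0,[-0.002,-0.001,-0.003],[0.021,-0.0155,0.078]],
    [0,[-0.0025,-0.001,-0.003],[0.021,-0.0155,0.078]]
  ]
}}

```text
time: 14.82
eef_pos: [0.4876, -0.2544, 0.1985]
tcp_rot: [0.555, 0.811, -0.149, 0.109]
contact_force: [-0.6, 0.3, -2.1]
opening: 0.253
finger_force: 99.1
```

Request:
{"fn": "move_arm", "kwargs": {
  "moves": [
    [0,[-0.0025,-0.001,-0.003],[0.021,-0.0155,0.078]],
    [0,[-0.0025,-0.0005,-0.003],[0.021,-0.0155,0.078]],
    [0,[-0.0025,-0.0005,-0.003],[0.021,-0.0155,0.078]],
    [0,[-0.003,-0.0005,-0.0025],[0.021,-0.0155,0.078]],
    [0,[-0.003,0,-0.0025],[0.021,-0.0155,0.078]],
    [0,[-0.003,0,-0.0025],[0.021,-0.0155,0.078]],
    [0,[-0.003,0,-0.0025],[0.021,-0.0155,0.079]],
    [0,[-0.003,0,-0.0025],[0.021,-0.0155,0.079]],
    [0,[0,0,0],[0,0,0]],
    [0,[0,0,0],[0,0,0]]
  ]
}}

```text
time: 15.65
eef_pos: [0.4887, -0.266, 0.2276]
tcp_rot: [0.772, 0.581, -0.207, 0.152]
contact_force: [-0.6, 0.0, -2.4]
opening: 0.248
finger_force: 99.1
```

```bash
python3 - <<'E'
from h import *
s=get_state(); print(s["time"],s["qpos"].round(2),s["eef_pos"].round(4),s["opening"],s["contact_force"].round(1))
rows([(ins(-.02),TI,6,0)])
a=read_camera("scene")[:,:,::-1].copy();b=read_camera("top")[:,:,::-1].copy();w=read_camera("wrist")[:,:,::-1].copy()
p,T=cur()
for n,im in(("scene",a),("top",b),("wrist",w)):
    E=ext(n,s)
    for P,c in((p+T@tiptool,(0,255,0)),(mouth,(0,0,255))):
        q=projs([P],E)[0];print(n,q.round(1));
    cv2.imwrite(f"pics/raw_{n}.png",im)
def crop(im,x0,y0,w,h,k): return cv2.resize(im[y0:y0+h,x0:x0+w],None,fx=k,fy=k,interpolation=cv2.INTER_CUBIC)
A=crop(a,330,200,100,75,4);B=crop(b,320,200,100,75,4)
W=cv2.resize(w[0:360],(533,300));o=np.zeros((600,800,3),np.uint8);o[:300,:400]=A;o[:300,400:]=B;o[300:,:533]=W
cv2.imwrite("pics/i1.png",o)
E
```

```text
15.65 [-0.46  0.03  1.93 -0.57  1.15  0.05] [ 0.4887 -0.266   0.2276] 0.24784335324794907 [-0.6  0.  -2.4]
[[0,[0.0079,0.0004,-0.0008],[0.0,-0.001,0.002]],[0,[0.0079,0.0003,-0.0008],[-0.001,0.0,0.001]],[0,[0.008,0.0004,-0.0008],[0.0,-0.001,0.002]],[0,[0.0079,0.0003,-0.0008],[0.0,0.0,0.001]],[0,[0.0079,0.0004,-0.0008],[-0.001,-0.001,0.002]],[0,[0.0079,0.0003,-0.0008],[0.0,-0.001,0.001]],[0,[0,0,0],[0,0,0]],[0,[0,0,0],[0,0,0]],[0,[0,0,0],[0,0,0]],[0,[0,0,0],[0,0,0]]]
scene [377.  253.8]
scene [363. 247.]
top [370.2 240.7]
top [349.2 234.6]
wrist [ 323.1 -131.1]
wrist [ 339.7 -513.6]
```

View pics/i1.png

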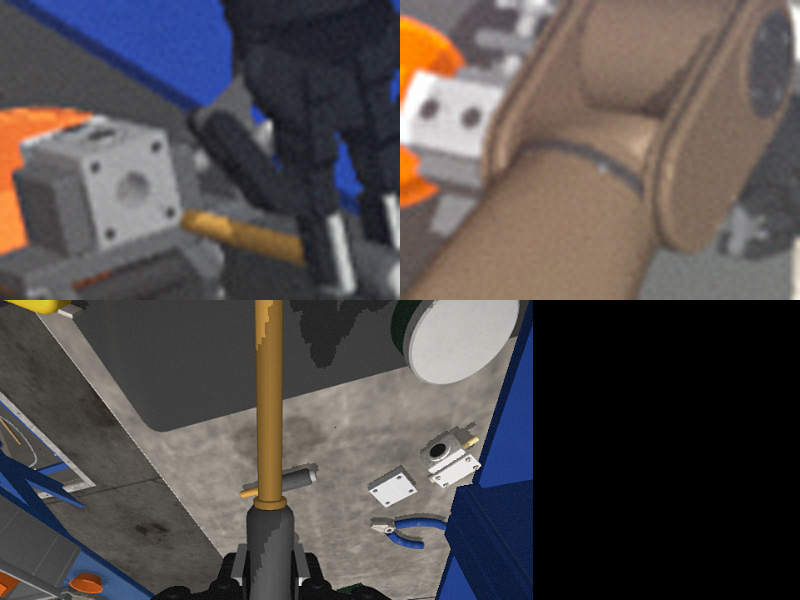

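The tip shows at scene (376.8,255.3) against a predicted (377,253.8), and the mouth at (363.2,247). I'll check the rod's slope by segmentation.

```bash
python3 - <<'E'
from h import *
s=get_state();p,T=cur();E=ext("scene")
im=cv2.imread("pics/raw_scene.png");h=cv2.cvtColor(im,cv2.COLOR_BGR2HSV);m=cv2.inRange(h,(10,90,60),(28,255,255));m[:,:372]=0;m[:,412:]=0;m[:240]=0;m[275:]=0
ys,xs=np.nonzero(m)
for x in range(xs.min(),xs.max()+1,3): y=ys[xs==x];print(x,y.mean().round(1),np.ptp(y),end=" | ")
print()
P=np.array([p+T@(tiptool-[k,0,0]) for k in np.linspace(0,.1,6)]);print("pred",projs(P,E).round(1).tolist())
P=np.array([mouth-k*ax for k in np.linspace(0,.18,7)]);print("want",projs(P,E).round(1).tolist())
c=E[2]-p;print("cam dir in tool",(T.T@c/np.linalg.norm(c)).round(2),np.linalg.norm(c))
E
```

```text
375 255.0 0 | 378 255.0 4 | 381 255.5 5 | 384 256.5 5 | 387 257.5 5 | 390 258.5 5 | 393 259.0 6 | 396 260.0 6 | 399 260.5 5 | 402 261.5 5 | 405 263.0 4 | 
pred [[377.0, 253.8], [381.8, 255.1], [386.8, 256.6], [392.0, 258.0], [397.3, 259.6], [402.8, 261.2]]
want [[363.0, 247.0], [369.4, 248.8], [376.2, 250.7], [383.3, 252.7], [390.8, 254.8], [398.6, 257.0], [406.9, 259.3]]
cam dir in tool [-0.82 -0.49 -0.31] 0.9608671275767535
```

```bash
sed -i 's/tiptool=np.array(\[.157,0,-.0085\])/tiptool=np.array([.157,0,-.0065])/' h.py; python3 - <<'E'
from h import *
rows([(ins(-.012),TI,8,0)])
E
```

```text
[[0,[0.007,0.0003,-0.0008],[0.0,0.0,0.001]],[0,[0.0069,0.0003,-0.0009],[-0.001,-0.001,0.001]],[0,[0.007,0.0004,-0.0009],[0.0,0.0,0.001]],[0,[0.007,0.0003,-0.0008],[0.0,-0.001,0.001]],[0,[0.0069,0.0003,-0.0009],[-0.001,0.0,0.001]],[0,[0.007,0.0003,-0.0008],[0.0,0.0,0.001]],[0,[0.007,0.0002,-0.0009],[0.0,-0.001,0.001]],[0,[0.0069,0.0003,-0.0009],[-0.001,0.0,0.001]],[0,[0,0,0],[0,0,0]],[0,[0,0,0],[0,0,0]]]
```

Request:
{"fn": "move_arm", "kwargs": {
  "moves": [
    [0,[0.007,0.0003,-0.0009],[0,-0.0005,0.001]],
    [0,[0.007,0.0003,-0.0009],[-0.0005,-0.0005,0.001]],
    [0,[0.007,0.0003,-0.0009],[0,0,0.001]],
    [0,[0.007,0.0003,-0.0009],[-0.0005,-0.0005,0.001]],
    [0,[0.007,0.0003,-0.0009],[-0.0005,0,0.001]],
    [0,[0.007,0.0003,-0.0009],[0,-0.0005,0.001]],
    [0,[0.007,0.0003,-0.0009],[-0.0005,0,0.001]],
    [0,[0.007,0.0003,-0.0009],[0,0,0.001]],
    [0,[0,0,0],[0,0,0]],
    [0,[0,0,0],[0,0,0]]
  ]
}}

```text
time: 16.63
eef_pos: [0.5058, -0.2166, 0.2063]
tcp_rot: [0.775, 0.577, -0.207, 0.155]
contact_force: [-0.3, 1.1, -2.5]
opening: 0.247
finger_force: 99.1
```

```bash
python3 - <<'E'
from h import *
s=get_state();p,T=cur();E=ext("scene");print(s["time"],s["contact_force"].round(1),R.from_matrix(T.T@TI).as_rotvec().round(4),(T.T@(ins(-.012)-p)).round(4))
im=read_camera("scene")[:,:,::-1].copy();h=cv2.cvtColor(im,cv2.COLOR_BGR2HSV);m=cv2.inRange(h,(10,90,60),(28,255,255));m[:,:360]=0;m[:,412:]=0;m[:240]=0;m[275:]=0
ys,xs=np.nonzero(m)
for x in range(xs.min(),xs.max()+1,3): y=ys[xs==x];print(x,y.mean().round(1),np.ptp(y),end=" | ")
P=np.array([p+T@(tiptool-[k,0,0]) for k in np.linspace(0,.1,6)]);print("pred",projs(P,E).round(1).tolist())
w=read_camera("wrist")[:,:,::-1]
o=np.zeros((480,800,3),np.uint8);o[:400,:400]=cv2.resize(im[215:265,340:390],None,fx=8,fy=8,interpolation=cv2.INTER_CUBIC);o[:300,400:]=cv2.resize(w,(400,300))
cv2.imwrite("pics/i2.png",o)
rows([(ins(.015),TI,9,0)])
E
```

```text
16.6333 [-0.3  1.1 -2.5] [-0.0001 -0.0003 -0.    ] [-0.0004 -0.0005  0.0007]
364 247.0 2 | 367 248.0 4 | 370 248.5 5 | 373 249.5 5 | 376 250.0 4 | 379 251.0 4 | 382 251.5 5 | 385 252.5 5 | 388 253.5 5 | pred [[365.6, 247.3], [369.9, 248.5], [374.4, 249.7], [379.0, 251.0], [383.8, 252.4], [388.8, 253.7]]
[[0,[0.003,-0.0001,0.0001],[0.0,0.0,0.0]],[0,[0.0031,0.0,0.0001],[0.0,0.0,0.0]],[0,[0.003,-0.0001,0.0001],[0.0,0.0,0.0]],[0,[0.003,-0.0001,0.0001],[0.0,0.0,0.0]],[0,[0.0031,-0.0001,0.0001],[0.0,0.0,-0.001]],[0,[0.003,0.0,0.0001],[0.0,0.0,0.0]],[0,[0.003,-0.0001,0.0001],[0.0,0.0,0.0]],[0,[0.0031,-0.0001,0.0],[0.0,0.0,0.0]],[0,[0.003,0.0,0.0001],[0.0,0.0,0.0]],[0,[0,0,0],[0,0,0]]]
```

View pics/i2.png

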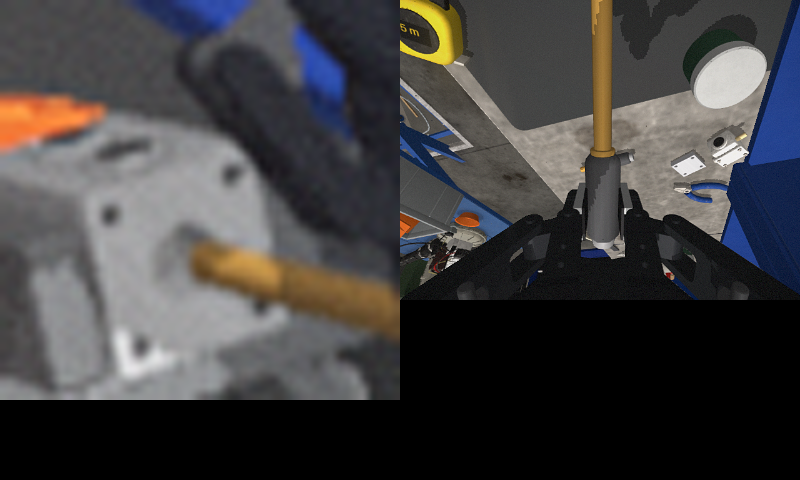

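The tip stands squarely in front of the bore at scene (364,247), and the rod line matches. Now I insert to 15 mm and watch the force.

Request:
{"fn": "move_arm", "kwargs": {
  "moves": [
    [0,[0.003,0,0],[0,0,0]],
    [0,[0.003,0,0],[0,0,0]],
    [0,[0.003,0,0],[0,0,0]],
    [0,[0.003,0,0],[0,0,0]],
    [0,[0.003,0,0],[0,0,0]],
    [0,[0.003,0,0],[0,0,0]],
    [0,[0.003,0,0],[0,0,0]],
    [0,[0.003,0,0],[0,0,0]],
    [0,[0.003,0,0],[0,0,0]],
    [0,[0,0,0],[0,0,0]]
  ]
}}

```text
time: 17.57
eef_pos: [0.5124, -0.1941, 0.1926]
tcp_rot: [0.775, 0.577, -0.207, 0.154]
contact_force: [-0.4, 0.1, -1.5]
opening: 0.249
finger_force: 99.1
```

```bash
cat > f.py <<'E'
from h import *
s=get_state();p,T=cur()
dep=(p+T@tiptool-mouth)
print(s["time"],"F tool",(T.T@s["contact_force"]).round(1),"tip in bore",(TI.T@dep).round(4),"rot",R.from_matrix(T.T@TI).as_rotvec().round(4),s["wrist_torque"].round(2),s["opening"])
E
python3 f.py
```

```text
17.5667 F tool [ 0.7 -0.4  1.3] tip in bore [ 0.0156  0.0004 -0.0007] rot [-0.0004 -0.0007 -0.0004] [ 0.32 -0.13  0.06] 0.24859369411886367
```

Request:
{"fn": "move_arm", "kwargs": {
  "moves": [
    [0,[0.002,0,0],[0,0,0]],
    [0,[0.002,0,0],[0,0,0]],
    [0,[0.002,0,0],[0,0,0]],
    [0,[0.002,0,0],[0,0,0]],
    [0,[0.002,0,0],[0,0,0]],
    [0,[0.002,0,0],[0,0,0]],
    [0,[0.002,0,0],[0,0,0]],
    [0,[0.002,0,0],[0,0,0]],
    [0,[0.002,0,0],[0,0,0]],
    [0,[0,0,0],[0,0,0]]
  ]
}}

```text
time: 18.4
eef_pos: [0.517, -0.1839, 0.188]
tcp_rot: [0.774, 0.576, -0.211, 0.158]
contact_force: [-4.0, -9.6, 4.9]
opening: 0.246
finger_force: 99.2
```

```bash
python3 f.py
```

```text
18.4 F tool [-11.4  -1.    1. ] tip in bore [ 0.0275  0.002  -0.0005] rot [ 0.0014  0.0106 -0.0012] [-1.75  0.7   0.08] 0.24569508061810852
```

Request:
{"fn": "move_arm", "kwargs": {
  "moves": [
    [0,[0.002,0,0],[0,0,0]],
    [0,[0.002,0,0],[0,0,0]],
    [0,[0.002,0,0],[0,0,0]],
    [0,[0.002,0,0],[0,0,0]],
    [0,[0.002,0,0],[0,0,0]],
    [0,[0.002,0,0],[0,0,0]],
    [0,[0.002,0,0],[0,0,0]],
    [0,[0.002,0,0],[0,0,0]],
    [0,[0.002,0,0],[0,0,0]],
    [0,[0,0,0],[0,0,0]]
  ]
}}

```text
time: 19.23
eef_pos: [0.5213, -0.1642, 0.1745]
tcp_rot: [0.775, 0.577, -0.207, 0.154]
contact_force: [0.2, 0.2, -1.9]
opening: 0.243
finger_force: 99.1
```

```bash
python3 f.py
```

```text
19.2333 F tool [1.2 0.1 1.5] tip in bore [ 0.0516  0.0005 -0.0008] rot [-0.0005 -0.0017 -0.001 ] [ 0.35 -0.08 -0.03] 0.24312394695001943
```

Request:
{"fn": "move_arm", "kwargs": {
  "moves": [
    [0,[0.002,0,0],[0,0,0]],
    [0,[0.002,0,0],[0,0,0]],
    [0,[0.002,0,0],[0,0,0]],
    [0,[0.002,0,0],[0,0,0]],
    [0,[0.002,0,0],[0,0,0]],
    [0,[0.002,0,0],[0,0,0]],
    [0,[0.002,0,0],[0,0,0]],
    [0,[0.002,0,0],[0,0,0]],
    [0,[0.002,0,0],[0,0,0]],
    [0,[0.002,0,0],[0,0,0]]
  ]
}}

```text
time: 20.07
eef_pos: [0.5264, -0.148, 0.1651]
tcp_rot: [0.775, 0.577, -0.207, 0.155]
contact_force: [-1.0, -0.1, -2.0]
opening: 0.245
finger_force: 99.1
```

Request:
{"fn": "move_arm", "kwargs": {
  "moves": [
    [0,[0.002,0,0],[0,0,0]],
    [0,[0.002,0,0],[0,0,0]],
    [0,[0.002,0,0],[0,0,0]],
    [0,[0.002,0,0],[0,0,0]],
    [0,[0.002,0,0],[0,0,0]],
    [0,[0.002,0,0],[0,0,0]],
    [0,[0.002,0,0],[0,0,0]],
    [0,[0.002,0,0],[0,0,0]],
    [0,[0,0,0],[0,0,0]],
    [0,[0,0,0],[0,0,0]]
  ]
}}

```text
time: 20.9
eef_pos: [0.5303, -0.1348, 0.157]
tcp_rot: [0.775, 0.577, -0.207, 0.155]
contact_force: [-0.2, 0.3, -2.5]
opening: 0.246
finger_force: 99.1
```

```bash
python3 f.py; python3 - <<'E'
from h import *
for n,(x,y) in(("scene",(300,215)),("top",(280,200))):
    im=read_camera(n)[:,:,::-1];cv2.imwrite(f"pics/after_{n}.png",im); b=cv2.imread(f"pics/raw_{n}.png")
    print(n)
    h=cv2.cvtColor(im[y:y+60,x:x+70],cv2.COLOR_BGR2HSV);S=h[...,1];m=cv2.inRange(cv2.cvtColor(im,cv2.COLOR_BGR2HSV),(3,150,60),(20,255,255))[y:y+60,x:x+70]
    for r in range(0,60,2): print("".join("." if v else "#" for v in m[r]))
E
```

```text
20.9 F tool [ 1.4 -0.3  2. ] tip in bore [ 0.087   0.0007 -0.0008] rot [-0.0002 -0.0003 -0.0008] [ 0.34 -0.13  0.04] 0.24560968675129255
scene
######################################################################
######################################################################
######################################################################
######################################################################
######################################################################
######################################################################
#################################.............########################
#########################.......................######################
######################.........................#######################
##################......................##############################
################...................###################################
##############.....................###################################
############.......................###################################
###########.......................
[... 2606 characters left out ...]
#############################################################
######################################################################
######################################################################
######################################################################
######################################################################
######################################################################
######################################################################
######################################################################
######################################################################
######################################################################
```

Request:
{"fn": "move_arm", "kwargs": {
  "moves": [
    [0,[0.002,0,0],[0,0,0]],
    [0,[0.002,0,0],[0,0,0]],
    [0,[0.001,0,0],[0,0,0]],
    [0,[0,0,0],[0,0,0]],
    [0,[-0.004,0,0],[0,0,0]],
    [0,[-0.008,0,0],[0,0,0]],
    [0,[-0.01,0,0],[0,0,0]],
    [0,[-0.01,0,0],[0,0,0]],
    [0,[-0.01,0,0],[0,0,0]],
    [0,[-0.01,0,0],[0,0,0]]
  ]
}}

```text
time: 21.83
eef_pos: [0.5184, -0.1752, 0.1816]
tcp_rot: [0.775, 0.577, -0.207, 0.155]
contact_force: [-0.1, -0.7, -2.6]
opening: 0.248
finger_force: 99.1
```

Request:
{"fn": "move_arm", "kwargs": {
  "moves": [
    [0,[-0.012,0,0],[0,0,0]],
    [0,[-0.012,0,0],[0,0,0]],
    [0,[-0.012,0,0],[0,0,0]],
    [0,[-0.012,0,0],[0,0,0]],
    [0,[-0.012,0,0],[0,0,0]],
    [0,[-0.012,0,0],[0,0,0]],
    [0,[-0.012,0,0],[0,0,0]],
    [0,[-0.012,0,0],[0,0,0]],
    [0,[-0.01,0,0],[0,0,0]],
    [0,[0,0,0],[0,0,0]]
  ]
}}

```text
time: 22.67
eef_pos: [0.4923, -0.2638, 0.2354]
tcp_rot: [0.775, 0.576, -0.207, 0.156]
contact_force: [-0.2, -0.1, -1.7]
opening: 0.248
finger_force: 99.1
```

```bash
python3 f.py; python3 - <<'E'
from h import *
s=get_state();print(s["qpos"].round(2))
im=read_camera("top")
y,x=200,285
h=cv2.cvtColor(im,cv2.COLOR_RGB2HSV);m=cv2.inRange(h,(3,150,60),(22,255,255))[y:y+60,x:x+65]
for r in range(0,60,2): print("".join("." if v else "#" for v in m[r]))
cv2.imwrite("pics/top_af.png",im[:,:,::-1])
im=read_camera("scene");hh=cv2.cvtColor(im,cv2.COLOR_RGB2HSV);m=cv2.inRange(hh,(10,90,60),(28,255,255));m[:,:360]=0;m[:,425:]=0;m[:240]=0;m[290:]=0
ys,xs=np.nonzero(m);print(xs.min(),ys[xs==xs.min()].mean())
p,T=cur();print("tip pred",projs([p+T@tiptool],ext("scene"))[0])
E
```

```text
22.6667 F tool [ 0.7 -0.1  1.5] tip in bore [-0.0686  0.0015 -0.0013] rot [ 0.0013  0.0007 -0.0036] [ 0.27 -0.13 -0.02] 0.24817672524912912
[-0.45  0.03  1.92 -0.57  1.16  0.06]
#################################################################
#################################################################
########################.............############################
##################.......................########################
###############..............................####################
############...................................##################
##########.......................................################
#########..........................................##############
#######...........................................###############
######..................##.......#....#######...#################
######...............###.......#.#...############################
#####..............####........##...#############################
#####............###.#.#.......#....#############################
####..............###........##....#############################
[... 404 characters left out ...]
##...........########.............#########################
#########............###...............##########################
###########..............................########################
#############...............................#####################
################...........................######################
###################.....................#########################
#################################################################
#################################################################
#################################################################
#################################################################
376 251.0
tip pred [377.89788756 250.63236496]
```

```bash
python3 - <<'E'
from h import *
h=cv2.cvtColor(cv2.imread("pics/top_af.png"),cv2.COLOR_BGR2HSV)
y,x=212,295
print(h[y:y+34:2,x:x+34:2,1]); 
m=(h[212:246,290:322,1]<110);ys,xs=np.nonzero(m);print(m.sum(),(xs.mean()+290,ys.mean()+212) if m.sum() else 0)
# lay-down plan
p,T=cur()
x=np.array([-1.,.0103,0]);z=np.array([0,0,-1.]);x/=np.linalg.norm(x);L=np.c_[x,np.cross(z,x),z]
print(np.degrees(np.arccos(ax@x)))
up=np.array([.4865,-.24,.17]);dn=np.array([.4865,-.234,.009])
st=rows([(up,L,24,0),(dn,L,14,0),(dn,L,2,0)])
E
```

```text
[[155 228 255 255 255 255 255 255 255 255 255 255 255 255 255 255 255]
 [205 255 255 255 255 255 255 255 255 255 255 255 255 255 255 255 221]
 [255 255 255 255 255 255 255 255 255 255 255 255 255 255 255 209 218]
 [255 255 255 255 255 255 255 255 255 255 255 255 255 255 131  25  89]
 [255 255 255 255 255 255 255 255 255 255 255 255 255 229  21   4   6]
 [255 255 255 255 255 255 255 255 255 255 255 255 255 145   2   2   4]
 [255 255 255 255 255 255 255 255 255 255 255 255 255  74   3   4   8]
 [255 255 255 255 255 255 255 255 255 255 252 231 205   5   3  19  32]
 [255 255 255 255 255 255 255 255 255 255 255 255 138   2   6  17  28]
 [255 255 255 255 225 255 255 255 255 255 255 249  25   2   7   6   8]
 [255 255 255 255 255 255 255 255 255 255 255 184   3   3   8   6   1]
 [255 255 255 255 255 255 255 255 255 255 255 123   6   2   4   9   2]
 [255 255 255 255 255 255 255 255 255 255 255 252 168  74   3   9  10]
 [255 255 255 255 255 255 255 255 255 255 255 255 249 210 120  23  11]
 [255 251 255 255 255 255 255 255 255 255 255 239 253 255 225  47   5]
 [199 255 255 255 255 255 255 255 2
[... 1237 characters left out ...]
75]],[0,[0.0005,0.001,0.0026],[-0.02,0.016,-0.075]],[0,[0.0003,0.001,0.0027],[-0.02,0.015,-0.076]],[0,[0.0,0.0004,0.0115],[0.0,0.0,0.0]],[0,[0.0,0.0005,0.0115],[0.0,0.0,0.0]],[0,[0.0,0.0004,0.0115],[0.0,0.0,0.0]],[0,[0.0,0.0004,0.0115],[0.0,0.0,0.0]],[0,[0.0,0.0004,0.0115],[0.0,0.0,0.0]],[0,[0.0,0.0005,0.0115],[0.0,0.0,0.0]]]
[[0,[0.0,0.0004,0.0115],[0.0,0.0,0.0]],[0,[0.0,0.0004,0.0115],[0.0,0.0,0.0]],[0,[0.0,0.0004,0.0115],[0.0,0.0,0.0]],[0,[0.0,0.0005,0.0115],[0.0,0.0,0.0]],[0,[0.0,0.0004,0.0115],[0.0,0.0,0.0]],[0,[0.0,0.0004,0.0115],[0.0,0.0,0.0]],[0,[0.0001,0.0004,0.0115],[0.0,0.0,0.0]],[0,[0.0,0.0005,0.0115],[0.0,0.0,0.0]],[0,[0.0,0.0,0.0],[0.0,0.0,0.0]],[0,[0.0,0.0,0.0],[0.0,0.0,0.0]]]
```

```bash
python3 - <<'E'
import cv2,numpy as np
a=cv2.imread("pics/top_af.png");o=cv2.imread("pics/top0.png")
np.set_printoptions(linewidth=250)
print("now B,G"); print(a[214:248:2,297:327:2,0]);print(a[214:248:2,297:327:2,1])
print("orig G");print(o[244:278:3,188:222:2,1]);print(o[244:278:3,188:222:2,0].max())
s=cv2.imread("pics/after_scene.png");print("scene B,G");print(s[225:268:2,308:352:2,0]);print(s[225:268:2,308:352:2,1])
E
```

```text
now B,G
[[  0   0   0   0   0   0   0   0   0   0   0   0   0   0   0]
 [  0   0   0   0   0   0   0   0   0   0   0   0   0   0  42]
 [  0   0   0   0   0   0   0   0   0   0   0   0   0 120 220]
 [  0   0   0   0   0   0   0   0   0   0   0   0  26 231 255]
 [  0   0   0   0   0   0   0   0   0   0   0   0 108 249 219]
 [  0   0   0   0   0   0   0   0   0   0   0   0 179 235 210]
 [  0   0   0   0   0   0   0   0   0   3  24  49 250 221 154]
 [  0   0   0   0   0   0   0   0   0   0   0 115 253 206 134]
 [  0   0   0  30   0   0   0   0   0   0   6 227 239 210 201]
 [  0   0   0   0   0   0   0   0   0   0  70 255 236 208 212]
 [  0   0   0   0   0   0   0   0   0   0 131 255 232 213 211]
 [  0   0   0   0   0   0   0   0   0   0   3  84 130 148 171]
 [  0   0   0   0   0   0   0   0   0   0   0   6  45 105 132]
 [  4   0   0   0   0   0   0   0   0   0  16   2   0  30 138]
 [  0   0   0   0   0   0   0   0   1  10   0   0  10  65 148]
 [ 42   0   0   0   0   0   0   0   0  13  18   0   9  37  70]
 [114  54   0   0   0  11   0   3  11  22  30   4  24  25  18]]
[[143 130 135 135 13
[... 5231 characters left out ...]
2  80  96  94  91  94  90  83  82  76  77  77  97 148 106  96]
 [ 51  56  68  83  66  70  77  91  95  98  91  92  93  91  80  79  75  75  89 139 131  97]
 [ 54  47  51  63  78  68  72  94  92  91  93  93  96  94  76  78  84  82  77 140 143 118]
 [ 50  55  51  48  67  75  71  98  98  88  88  93  92  90  83  68  78  84  72 134 143 142]
 [ 56  51  50  58  51  56  73  99  97  90  93  87  96 110 124 115  93  73  77  98 143 140]
 [ 49  50  47  56  53  54  56  81 100  95 109 125 136 139 138 141 137 127 110  81 118 125]
 [ 52  51  52  53  52  54  51  53  57 141 141 135 134 136 138 135 135 141 148 165 161 149]
 [ 52  55  52  49  51  53  53  50  53  73  78 111 131 144 136 140 158 162 149 147 141 151]]
```

```bash
python3 - <<'E'
from h import *
out=np.array([.5687,-.0041,.013])
for k in (0,.01,.02,.03,.04,.06): print(k,projs([out+k*d],ext("top"))[0].round(),projs([out+k*d],ext("scene"))[0].round())
a=cv2.imread("pics/raw_scene.png").astype(int);b=read_camera("scene")[:,:,::-1].astype(int);cv2.imwrite("pics/now_scene.png",b)
D=np.abs(a-b).max(2)[215:275,305:360]
for r in range(0,60,2): print("".join("#" if v>40 else "." for v in D[r]))
E
```

```text
0 [325. 235.] [346. 265.]
0.01 [322. 234.] [344. 263.]
0.02 [319. 233.] [342. 260.]
0.03 [316. 232.] [340. 258.]
0.04 [313. 231.] [338. 255.]
0.06 [307. 228.] [334. 250.]
.......................................................
.......................................................
.......................................................
.......................................................
.......................................................
.......................................................
.......................................................
.................................................##....
.......................................................
....................................##.................
.......................................................
.......................................................
.......................................................
.......................................................
.......................................................
.......................................................
.................................
[... 168 characters left out ...]
......................
........#..............................................
.......................................................
.......................................................
.......................................................
.......................................................
.......................................................
.......................................................
.......................................######..........
...............................#########...............
.......................................................[ WARN:0@0.511] global loadsave.cpp:1063 imwrite_ Unsupported depth image for selected encoder is fallbacked to CV_8U.
```

Request:
{"fn": "move_arm", "kwargs": {
  "moves": [
    [0,[0.002,-0.0005,0.002],[-0.02,0.015,-0.075]],
    [0,[0.002,-0.0005,0.002],[-0.02,0.015,-0.075]],
    [0,[0.002,0,0.002],[-0.02,0.015,-0.075]],
    [0,[0.002,0,0.002],[-0.02,0.015,-0.075]],
    [0,[0.002,0,0.002],[-0.02,0.015,-0.075]],
    [0,[0.002,0,0.002],[-0.02,0.015,-0.075]],
    [0,[0.002,0,0.002],[-0.02,0.015,-0.075]],
    [0,[0.002,0.0005,0.002],[-0.02,0.015,-0.075]],
    [0,[0.002,0.0005,0.002],[-0.02,0.015,-0.075]],
    [0,[0.0015,0.0005,0.002],[-0.02,0.015,-0.075]]
  ]
}}

```text
time: 23.65
eef_pos: [0.4901, -0.2515, 0.2061]
tcp_rot: [0.502, 0.848, -0.135, 0.099]
contact_force: [-0.7, 0.1, -2.2]
opening: 0.249
finger_force: 99.1
```

Request:
{"fn": "move_arm", "kwargs": {
  "moves": [
    [0,[0.0015,0.0005,0.0022],[-0.02,0.015,-0.075]],
    [0,[0.0015,0.0005,0.0022],[-0.02,0.015,-0.075]],
    [0,[0.0015,0.0005,0.0022],[-0.02,0.015,-0.075]],
    [0,[0.0015,0.001,0.0023],[-0.02,0.015,-0.076]],
    [0,[0.0015,0.001,0.0024],[-0.02,0.015,-0.075]],
    [0,[0.001,0.001,0.0024],[-0.02,0.015,-0.075]],
    [0,[0.001,0.001,0.0024],[-0.02,0.016,-0.075]],
    [0,[0.001,0.001,0.0024],[-0.021,0.015,-0.075]],
    [0,[0.001,0.001,0.0025],[-0.02,0.015,-0.076]],
    [0,[0.001,0.001,0.0025],[-0.02,0.015,-0.075]]
  ]
}}

```text
time: 24.48
eef_pos: [0.488, -0.2425, 0.1799]
tcp_rot: [0.153, 0.987, -0.041, 0.029]
contact_force: [0.2, -0.6, -2.0]
opening: 0.244
finger_force: 99.1
```

Request:
{"fn": "move_arm", "kwargs": {
  "moves": [
    [0,[0.0005,0.001,0.0025],[-0.02,0.015,-0.075]],
    [0,[0.0005,0.001,0.0025],[-0.02,0.015,-0.075]],
    [0,[0.0005,0.001,0.0025],[-0.02,0.016,-0.075]],
    [0,[0,0.001,0.0025],[-0.02,0.015,-0.076]],
    [0,[0,0.0005,0.0115],[0,0,0]],
    [0,[0,0.0005,0.0115],[0,0,0]],
    [0,[0,0.0005,0.0115],[0,0,0]],
    [0,[0,0.0005,0.0115],[0,0,0]],
    [0,[0,0.0005,0.0115],[0,0,0]],
    [0,[0,0,0],[0,0,0]]
  ]
}}

```text
time: 25.32
eef_pos: [0.4858, -0.2355, 0.109]
tcp_rot: [0.006, 1.0, 0.001, -0.003]
contact_force: [-1.0, 1.0, -3.2]
opening: 0.246
finger_force: 99.1
```

```bash
python3 - <<'E'
from h import *
s=get_state();print(s["time"],s["qpos"].round(2),s["eef_pos"],s["contact_force"].round(1))
x=np.array([-1.,.0103,0]);z=np.array([0,0,-1.]);x/=np.linalg.norm(x);L=np.c_[x,np.cross(z,x),z]
dn=np.array([.4865,-.234,.0085]);rows([(dn,L,9,0)])
for n in ("scene","top"):
    im=read_camera(n)[:,:,::-1];cv2.imwrite(f"pics/n2_{n}.png",im)
a=cv2.imread("pics/top0.png");y,x0=208,290
a=cv2.imread("pics/n2_top.png")
h=cv2.cvtColor(a,cv2.COLOR_BGR2HSV)[y:y+50,x0:x0+80]
for r in range(0,50,2): print("".join("o" if S>150 else ("#" if V>150 else "+" if V>90 else ".") for S,V in zip(h[r,:,1],h[r,:,2])))
E
```

```text
25.3167 [-0.64  0.13  2.   -0.    1.02 -2.2 ] [ 0.48580897 -0.23551033  0.10902509] [-1.   1.  -3.2]
[[0,[-0.0001,0.0002,0.0112],[0.0,-0.001,0.0]],[0,[-0.0002,0.0001,0.0111],[0.0,0.0,0.0]],[0,[-0.0001,0.0002,0.0112],[0.0,-0.001,0.0]],[0,[-0.0001,0.0001,0.0112],[0.001,-0.001,0.0]],[0,[-0.0001,0.0002,0.0111],[0.0,0.0,-0.001]],[0,[-0.0001,0.0001,0.0112],[0.0,-0.001,0.0]],[0,[-0.0001,0.0002,0.0112],[0.0,-0.001,0.0]],[0,[-0.0001,0.0002,0.0112],[0.0,0.0,0.0]],[0,[-0.0001,0.0001,0.0111],[0.0,-0.001,0.0]],[0,[0,0,0],[0,0,0]]]
+++++++++#oooooooooooooooooooooooooooooo#++++++++########+######++++++++++++++++
+++++++ooooooooooooooooooooooooooooooooooo#++++++##################+++++++++++++
+++++ooooooooooooooooooooooooooooooooooooooo#++++++++++##############+++++++++++
+++#oooooooooooooooooooooooooooooooooooooooooo#+++++++++#####++++########+++++++
++ooooooooooooooooooooooooooooooooooooooooooo###+++++########+++++++#####+++++++
+oooooooooooooooooooooooooooooooo########oo##############################+++++++
#ooooooooooooooooooooooooooooooo########################################++++++++
ooooooooo
[... 748 characters left out ...]
oooooo##############################++++++++++++++++
+++#oooooooooooooooooooooooooooooo##############################++++++++++++++++
+++++#ooooooooooooooooooooooooooooo##++################+#######+++++++++++++++++
+++++++#ooooooooooooooooooooooooooooooo#++++++++##############++++++++++++++++++
+++++++++##oooooooooooooooooooooooooooo+++#++++++++++########+++++++++++++++++++
+++++++++++++##oooooooooooooooooooo#++++###########++++####++++++++++++++++++++.
++++++++++++++++++#############++++++++#################++++++++++++++++++++++.+
++++++++++++++++++++++++++++++++++++++##############++#+#+++##+++++++++++++++..+
++++++++++++++++++++++++++++++++++++++##########+++++++#+++++++++++++++++++++...
```

Request:
{"fn": "move_arm", "kwargs": {
  "moves": [
    [0,[0,0.0002,0.011],[0,-0.001,0]],
    [0,[0,0.0002,0.011],[0,-0.001,0]],
    [0,[0,0.0002,0.011],[0,-0.001,0]],
    [0,[0,0.0002,0.011],[0,-0.001,0]],
    [0,[0,0.0002,0.011],[0,-0.001,0]],
    [0,[0,0.0002,0.011],[0,0,0]],
    [0,[0,0,0.011],[0,0,0]],
    [0,[0,0,0.011],[0,0,0]],
    [0,[0,0,0.011],[0,0,0]],
    [0,[0,0,0.001],[0,0,0]]
  ]
}}

```text
time: 26.25
eef_pos: [0.4866, -0.2352, 0.0101]
tcp_rot: [0.006, 1.0, 0.0, 0.0]
contact_force: [-0.5, 1.0, -1.8]
opening: 0.249
finger_force: 99.1
```

Request:
{"fn": "move_arm", "kwargs": {
  "moves": [
    [0,[0,0,0.001],[0,0,0]],
    [0,[0,0,0.001],[0,0,0]],
    [0,[0,0,0.001],[0,0,0]],
    [0,[0,0,0],[0,0,0]],
    [0,[0,0,0],[0,0,0]],
    [0,[0,0,0],[0,0,0]],
    [0,[0,0,0],[0,0,0]],
    [0,[0,0,0],[0,0,0]],
    [0,[0,0,0],[0,0,0]],
    [0,[0,0,0],[0,0,0]]
  ]
}}

```text
time: 27.08
eef_pos: [0.4881, -0.2363, 0.01]
tcp_rot: [0.005, 1.0, -0.001, 0.002]
contact_force: [-0.0, 0.3, -2.2]
opening: 0.248
finger_force: 99.1
```

```bash
python3 - <<'E'
from h import *
for i in range(2):
    im=read_camera("scene"); s=get_state();print(s["time"],s["eef_pos"].round(4),s["contact_force"].round(1),s["wrist_torque"].round(2),s["tcp_rot"].round(4))
h=cv2.cvtColor(im,cv2.COLOR_RGB2HSV);m=cv2.inRange(h,(10,90,60),(28,255,255))[320:395,330:400];ys,xs=np.nonzero(m)
i=xs.argmin();print("tip px",xs.min()+330,ys[xs==xs.min()].mean()+320)
p,T=cur();
for k in range(330,395,12): y=ys[xs==k-330]; print(k,y.mean()+320 if len(y) else None,end=" ")
for z in(.012,.016,.02): print(z,projs([[.3295,-.234,z],[.38,-.234,z],[.42,-.234,z]],ext("scene")).round(1).tolist())
E
```

```text
27.1333 [ 0.4881 -0.2362  0.0099] [-0.  -0.4 -2.3] [ 0.   -0.01 -0.  ] [ 0.0055  1.     -0.0012  0.0023]
27.1833 [ 0.4881 -0.2363  0.0099] [ 0.1  0.4 -1.4] [ 0.03 -0.07  0.02] [ 0.0055  1.     -0.0013  0.0023]
tip px 343 380.0
330 None 342 None 354 373.0 366 363.0 378 353.0 390 348.0 0.012 [[343.1, 382.6], [361.2, 367.6], [374.8, 356.2]]
0.016 [[343.2, 381.3], [361.2, 366.3], [374.9, 355.0]]
0.02 [[343.2, 380.1], [361.3, 365.1], [375.0, 353.7]]
```

Request:
{"fn": "move_arm", "kwargs": {
  "moves": [
    [0.1,[0,0,0],[0,0,0]],
    [0.3,[0,0,0],[0,0,0]],
    [0.5,[0,0,0],[0,0,0]],
    [0.6,[0,0,0],[0,0,0]],
    [0.6,[0,0,0],[0,0,0]],
    [0.6,[0,0,0],[0,0,0]],
    [0.6,[0,0,-0.01],[0,0,0]],
    [0.6,[0,0,-0.02],[0,0,0]],
    [0.6,[0,0,-0.03],[0,0,0]],
    [0.6,[0,0,-0.03],[0,0,0]]
  ]
}}

```text
time: 28.02
eef_pos: [0.4871, -0.2355, 0.1007]
tcp_rot: [0.005, 1.0, -0.001, 0.001]
contact_force: [1.0, -0.5, 0.2]
opening: 0.6
finger_force: 0.0
```

```bash
python3 - <<'E'
from h import *
s=get_state();print(s["time"],s["eef_pos"].round(4),s["contact_force"].round(1))
im=read_camera("scene")
h=cv2.cvtColor(im,cv2.COLOR_RGB2HSV);m=cv2.inRange(h,(10,90,60),(28,255,255))[320:395,330:400];ys,xs=np.nonzero(m)
print("tip px",xs.min()+330)
for k in range(342,395,6): y=ys[xs==k-330]; print(k,y.mean()+320 if len(y) else None,end=" ")
# camera pose to look at bowl from the front-left: optical axis toward the bowl under the outlet
M=camera_params("wrist")["tool_from_camera"]
tgt=np.array([.572,.012,.02])
for cam in ([.40,.13,.22],[.44,.16,.20],[.42,.12,.16]):
    cam=np.array(cam);f=tgt-cam;f/=np.linalg.norm(f)
    # tool x in vertical plane away: camera y axis (down) ~ -tool x
    down=np.array([0,0,-1.]);yc=down-f*(down@f);yc/=np.linalg.norm(yc);xc=np.cross(yc,f)
    for sg in(1,-1):
        Rc=np.c_[sg*xc,sg*yc,f];Tt=Rc@M[:3,:3].T;pt=cam-Tt@M[:3,3];print(cam,sg,pt.round(3),"zt",Tt[:,2].round(2),"xt",Tt[:,0].round(2))
E
```

```text
28.0167 [ 0.4871 -0.2355  0.1007] [ 1.  -0.5  0.2]
tip px 343
342 None 348 380.0 354 375.0 360 370.0 366 365.0 372 360.0 378 355.0 384 349.0 390 349.0 [0.4  0.13 0.22] 1 [0.477 0.077 0.088] zt [ 0.74 -0.51 -0.44] xt [ 0.37 -0.25  0.9 ]
[0.4  0.13 0.22] -1 [0.512 0.053 0.132] zt [ 0.4  -0.27 -0.88] xt [-0.72  0.5  -0.48]
[0.44 0.16 0.2 ] 1 [0.505 0.088 0.071] zt [ 0.61 -0.68 -0.42] xt [ 0.28 -0.31  0.91]
[0.44 0.16 0.2 ] -1 [0.532 0.057 0.116] zt [ 0.33 -0.38 -0.86] xt [-0.58  0.64 -0.5 ]
[0.42 0.12 0.16] 1 [0.509 0.057 0.041] zt [ 0.77 -0.55 -0.33] xt [ 0.27 -0.19  0.94]
[0.42 0.12 0.16] -1 [0.538 0.036 0.089] zt [ 0.47 -0.34 -0.81] xt [-0.66  0.47 -0.58]
```

```bash
python3 - <<'E'
from h import *
p,T=cur()
zt_=np.array([.30,-.20,-.93]);zt_/=np.linalg.norm(zt_);x=np.array([-.75,.6,0]);x-=zt_*(x@zt_);x/=np.linalg.norm(x)
V=np.c_[x,np.cross(zt_,x),zt_]
rows([(np.array([.45,-.18,.25]),T,7,.6),(np.array([.44,0,.27]),T,8,.6),(np.array([.48,.10,.20]),V,10,.6)])
E
```

```text
[[0.6,[0.0057,0.0081,-0.0204],[0.0,0.0,0.0]],[0.6,[0.0057,0.0081,-0.0204],[0.0,0.0,0.0]],[0.6,[0.0057,0.008,-0.0204],[0.0,0.0,0.0]],[0.6,[0.0057,0.0081,-0.0203],[0.0,0.0,0.0]],[0.6,[0.0057,0.0081,-0.0204],[0.0,0.0,0.0]],[0.6,[0.0056,0.0081,-0.0204],[0.0,0.0,0.0]],[0.6,[0.0057,0.0081,-0.0204],[0.0,0.0,0.0]],[0.6,[0.0015,0.0225,-0.0027],[0.0,0.0,0.0]],[0.6,[0.0014,0.0224,-0.0027],[0.0,0.0,0.0]],[0.6,[0.0015,0.0225,-0.0028],[0.0,0.0,0.0]]]
[[0.6,[0.0014,0.0224,-0.0027],[0.0,0.0,0.0]],[0.6,[0.0015,0.0225,-0.0027],[0.0,0.0,0.0]],[0.6,[0.0014,0.0225,-0.0027],[0.0,0.0,0.0]],[0.6,[0.0015,0.0224,-0.0027],[0.0,0.0,0.0]],[0.6,[0.0015,0.0225,-0.0027],[0.0,0.0,0.0]],[0.6,[-0.0038,0.0101,0.007],[0.009,-0.035,0.066]],[0.6,[-0.0029,0.0104,0.0069],[0.008,-0.035,0.067]],[0.6,[-0.0019,0.0106,0.007],[0.009,-0.035,0.066]],[0.6,[-0.001,0.0107,0.007],[0.009,-0.035,0.066]],[0.6,[0.0,0.0109,0.0068],[0.008,-0.035,0.067]]]
[[0.6,[0.0009,0.0109,0.0068],[0.009,-0.035,0.066]],[0.6,[0.0019,0.0108,0.0066],[0.008,-0.035,0.066]],[0.6,[0.0028,0.0108,0.0064],[0.009,-0.035,0.067]],[0.6,[0.0038,0.0106,0.0063],[0.009,-0.035,0.066]],[0.6,[0.0046,0.0103,0.006],[0.008,-0.035,0.066]],[0.6,[0,0,0],[0,0,0]],[0.6,[0,0,0],[0,0,0]],[0.6,[0,0,0],[0,0,0]],[0.6,[0,0,0],[0,0,0]],[0.6,[0,0,0],[0,0,0]]]
```

Request:
{"fn": "move_arm", "kwargs": {
  "moves": [
    [0.6,[0.0057,0.008,-0.02],[0,0,0]],
    [0.6,[0.0057,0.008,-0.02],[0,0,0]],
    [0.6,[0.0057,0.008,-0.02],[0,0,0]],
    [0.6,[0.0057,0.008,-0.02],[0,0,0]],
    [0.6,[0.0057,0.008,-0.02],[0,0,0]],
    [0.6,[0.0057,0.008,-0.02],[0,0,0]],
    [0.6,[0.0057,0.008,-0.02],[0,0,0]],
    [0.6,[0.0015,0.0225,-0.003],[0,0,0]],
    [0.6,[0.0015,0.0225,-0.003],[0,0,0]],
    [0.6,[0.0015,0.0225,-0.003],[0,0,0]]
  ]
}}

```text
time: 28.9
eef_pos: [0.4439, -0.111, 0.2498]
tcp_rot: [0.006, 1.0, -0.002, 0.003]
contact_force: [0.3, 0.8, -0.0]
opening: 0.598
finger_force: 0.0
```

Request:
{"fn": "move_arm", "kwargs": {
  "moves": [
    [0.6,[0.0015,0.0225,-0.003],[0,0,0]],
    [0.6,[0.0015,0.0225,-0.003],[0,0,0]],
    [0.6,[0.0015,0.0225,-0.003],[0,0,0]],
    [0.6,[0.0015,0.0225,-0.003],[0,0,0]],
    [0.6,[0.0015,0.0225,-0.003],[0,0,0]],
    [0.6,[-0.004,0.01,0.007],[0.009,-0.035,0.066]],
    [0.6,[-0.003,0.01,0.007],[0.009,-0.035,0.066]],
    [0.6,[-0.002,0.0105,0.007],[0.009,-0.035,0.066]],
    [0.6,[-0.001,0.0105,0.007],[0.009,-0.035,0.066]],
    [0.6,[0,0.011,0.007],[0.009,-0.035,0.066]]
  ]
}}

```text
time: 29.73
eef_pos: [0.4578, 0.0509, 0.2285]
tcp_rot: [0.171, 0.981, -0.024, 0.091]
contact_force: [-0.0, -0.2, 0.1]
opening: 0.6
finger_force: 0.0
```

Request:
{"fn": "move_arm", "kwargs": {
  "moves": [
    [0.6,[0.001,0.011,0.007],[0.009,-0.035,0.066]],
    [0.6,[0.002,0.011,0.0065],[0.009,-0.035,0.066]],
    [0.6,[0.003,0.011,0.0065],[0.009,-0.035,0.066]],
    [0.6,[0.004,0.0105,0.0065],[0.009,-0.035,0.066]],
    [0.6,[0.0045,0.0105,0.006],[0.009,-0.035,0.066]],
    [0.6,[0,0,0],[0,0,0]],
    [0.6,[0,0,0],[0,0,0]],
    [0.6,[0,0,0],[0,0,0]],
    [0.6,[0,0,0],[0,0,0]],
    [0.6,[0,0,0],[0,0,0]]
  ]
}}

```text
time: 30.57
eef_pos: [0.4778, 0.1006, 0.1934]
tcp_rot: [0.328, 0.928, -0.045, 0.174]
contact_force: [0.4, 0.6, 0.5]
opening: 0.602
finger_force: 0.0
```

```bash
python3 - <<'E'
from h import *
s=get_state();print(s["time"],s["eef_pos"].round(4),s["qpos"].round(2))
im=read_camera("wrist");cv2.imwrite("pics/look.png",im[:,:,::-1]);E=ext("wrist",s)
c=np.array([.578,.0265,.046]);A=np.linspace(0,2*np.pi,90)[:,None];q=projs(c+.074*np.c_[np.cos(A),np.sin(A),0*A],E);print(q.min(0),q.max(0))
x0,y0=np.maximum(q.min(0).astype(int),0);x1,y1=np.minimum(q.max(0).astype(int)+10,[640,480])
h=cv2.cvtColor(im,cv2.COLOR_RGB2HSV)
for y in range(y0,y1,6): print(y,"".join("o" if h[y,x,1]>150 and h[y,x,0]<25 else ("#" if h[y,x,2]>150 else "+" if h[y,x,2]>80 else ".") for x in range(x0,x1,3)))
out=np.array([.5687,-.0041,.013]);print("outlet spot",projs([out+k*d for k in(0,.02,.04)],E).round())
E
```

```text
30.5667 [0.4778 0.1006 0.1934] [ 0.12 -0.22  2.2  -0.3   0.91 -0.62]
[252.22491834 222.58302378] [395.17211977 326.66199003]
222 +++++++++++++.....ooooooooooooooo.............+++++
228 +++++++++++....oooooooooooooooooooooo...........+++
234 ....++++++.+ooooooooooooooooooooooooooooo........++
240 .....++++ooooooooooooooooooooooooooooooooooo......+
246 ......oooooooooooooooooooooooooooooooooooooooo....+
252 .....ooooooooooooooooooooooooooooooooooooooooooo..+
258 ...+oooooooooooo++ooooooooooooooooooooooooooooooo.+
264 ..+oooooooooooo+##++ooooooooooooooooooooooooooooo++
270 ..ooooooooooooo++++#oooooooooooooooooooooooooooooo+
276 ++oooooooooooo++++++oooooooooooooooooooooooooooooo+
282 ++oooooooooooo++++++ooooooooooooooooooooooooooooo++
288 +++ooooooooooo#####+ooooooooooooooooooooooooooooo++
294 ++.o#++++oooooo####ooooooooooooooooooooooooooooo+++
300 +++...++++ooooooooooooooooooooooooooooooooo...+++++
306 +++...+++++#ooooooooooooooooooooooooooooooo....++++
312 ++....+++++#+ooooooooooooooooooooooooooooo+....++++
318 +.....+##++++##ooooooooooooooooooooooo#++++.....+++
324 ......+++++#####+oooooooooooooooo++++++++++......++
330 ......+###########+......++++++++++++++++++.......+
outlet spot [[297. 269.]
 [313. 264.]
 [330. 258.]]
```

The wrist image shows the grey spool lying across the bowl floor at about (303,276), orange all round it. The drift is down and the arm touches nothing, so I'm handing in.

```bash
python3 -c "
from plant import *
print(sign_off())"
```

```text
the job is handed in; nothing more can be done
None
```

The job is handed in at about 31 s of the 72 s: the spool lies in the orange bowl under the outlet, the long drift is back on the mat (its last few mm were a small drop on release), and the spray can, grease tin and stubby drift were not touched; no verdict came back from the judging.

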